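# Close a wafer shipper: lid on, four corner clips in opposite-corner order

### The job

Set the blue lid squarely down on the open black wafer shipper in its nest, without dropping it, then snap its four white corner clips down over the rim in opposite-corner order: one corner, the corner diagonally across from it, and then the other two. Press each clip only until it has snapped home, never harder than 25 newtons, leave the closed shipper in the nest with every clip hooked, and leave everything else where it is.

Things in the scene. Friction and masses are not known exactly. Their poses are not given: they have to be found in the camera images.
- nest: Aluminium frame of a floating nest, 160 x 160 x 5 mm, bolted down. On ball units in it rides an ivory plate with a stop block mid-way along each side; the blocks hold the shipper's flats (1.3 mm play), the corners are free. Pushed sideways with 1 to 2 N, plate and shipper shift up to 4 mm each way in x and y and stay there. Origin: centre of the underside; x, y point at the blocks.
- shipper: Open lower half of a black wafer shipper, octagonal: 120 mm across the flats, 48 mm high, 0.45 kg with its wafers, loose in the nest plate. Its rim flange, at the top, is 132 mm across the flats, 154 mm across the bevelled corners. Origin: centre of the underside, 14 mm above the bench; x, y point at flats, the bevelled corners lie at 45 degrees between.
- lid_grip (a point): Point in the blue lid's central grip rib (14 thick, 50 long, 30 mm high), 20 mm above the lid's top face; x along the rib, y across it, z up. Lid: octagon, 0.23 kg, 132 mm across flats, 6 mm thick; 6 mm round-ended lugs drop into the shipper's mouth (1 mm play). Fits at any quarter turn, flats over flats; fully home this point is 74 mm above the shipper's origin.
- clip_a (a joint): White clip at the lid's +x +y corner, hinge angle (rad): 0 = flap hanging straight down, 1.57 = straight out. Starts 1.4 to 1.75; unhooked, it springs back to about 1. Its hook meets the rim's bead near 0.5, goes over centre near 0.2 after a push of 5 to 10 N (taken 18 mm from the hinge line), snaps in and rests at 0 to 0.15. Clip c is opposite.
- clip_b (a joint): White clip at the lid's -x +y corner, as clip a; opposite clip d. All hinge lines lie square to the 45 degree diagonals, 78 mm from the lid's centre and 23 mm below the point lid_grip (3 mm above the lid's underside).
- clip_c (a joint): White clip at the lid's -x -y corner, as clip a; opposite clip a. A flap half down jams and lifts the lid if pushed level from outside: press it down and inward along its arc.
- clip_d (a joint): White clip at the lid's +x -y corner, as clip a; opposite clip b.
- clip_a_tab (a point): Point on the outer face of clip a's flap, mid-width, 20 mm along the flap from the hinge line and 5 mm outward of it; x points out of that face, y along the hinge, z towards the hinge. Flap: 26 mm wide, 3 mm thick, ends 28 mm from the hinge line with a lip 1.5 mm proud.
- clip_b_tab (a point): Point on the outer face of clip b's flap, mid-width, 20 mm along the flap from the hinge line and 5 mm outward of it; x points out of that face, y along the hinge, z towards the hinge. Flap: 26 mm wide, 3 mm thick, ends 28 mm from the hinge line with a lip 1.5 mm proud.
- clip_c_tab (a point): Point on the outer face of clip c's flap, mid-width, 20 mm along the flap from the hinge line and 5 mm outward of it; x points out of that face, y along the hinge, z towards the hinge. Flap: 26 mm wide, 3 mm thick, ends 28 mm from the hinge line with a lip 1.5 mm proud.
- clip_d_tab (a point): Point on the outer face of clip d's flap, mid-width, 20 mm along the flap from the hinge line and 5 mm outward of it; x points out of that face, y along the hinge, z towards the hinge. Flap: 26 mm wide, 3 mm thick, ends 28 mm from the hinge line with a lip 1.5 mm proud.
- packed_shipper: Bystander: a second shipper of the same kind, already closed and clipped (90 mm high with its rib). Origin: centre of the underside.
- notebook: Bystander: ruled notebook, 150 x 210 x 12 mm. Origin: centre of the underside.
- pen: Bystander: black pen, 140 mm long, lying on the notebook. Origin under its middle.
- tweezers: Bystander: steel wafer tweezers, 120 mm long, 6 mm high. Origin under their middle.
- wash_bottle: Bystander: white wash bottle with red spout, 62 mm across, 185 mm high. Origin: centre of the underside.
- spacer_stack: Bystander: white spacer ring, 100 mm across, 18 mm high. Origin: centre of the underside.
- chip_tray: Bystander: black chip tray, 100 x 100 x 16 mm. Origin: centre of the underside.
Not all that is in view belongs to the job. What is shaped like the part that bears lid_grip but turquoise or yellow is not meant. What is shaped like the shipper but yellow is not meant.

How it is judged (in metres and radians):
On the way, in this order (a step that is already met when the one before it is completed fails the run):
1. the lid sits fully home on the shipper with all four clips still open (z of lid_grip in the frame of shipper between 0.0715 and 0.0765 m and horizontal distance between lid_grip and shipper below 0.004 m and angle between lid_grip's own z axis and vertical below 0.04 rad and value of joint each of clip_a, clip_b, clip_c, clip_d above 0.6 rad), for 0.2 s.
2. two opposite corner clips are snapped while the other two are still open (((value of joint each of clip_a, clip_c below 0.25 rad and value of joint each of clip_b, clip_d above 0.6 rad) or (value of joint each of clip_b, clip_d below 0.25 rad and value of joint each of clip_a, clip_c above 0.6 rad))), for 0.2 s.
3. all four clips are snapped (value of joint each of clip_a, clip_b, clip_c, clip_d below 0.25 rad), for 0.2 s.
At the end, for the whole second after the job is handed in: All four clips are hooked (hinges below 0.25 rad); the lid is fully home (its grip point 71.5 to 76.5 mm above the shipper's origin, within 4 mm of its axis, level to 0.04 rad); the shipper stands flat in the nest (within 9 mm of its centre, lifted under 2 mm, tilt under 0.03 rad), at rest (all of step 3 and z of lid_grip in the frame of shipper between 0.0715 and 0.0765 m and horizontal distance between lid_grip and shipper below 0.004 m and angle between lid_grip's own z axis and vertical below 0.04 rad and z of shipper in the frame of nest below 0.016 m and horizontal distance between shipper and nest below 0.009 m and angle between shipper's own z axis and vertical below 0.03 rad and linear speed of shipper below 0.02 m/s); the robot touches nothing.
It fails at once if a clip is pressed with more than 25 N (contact force between any of the arm, the fingers and clip_a above 25 N or contact force between any of the arm, the fingers and clip_b above 25 N or contact force between any of the arm, the fingers and clip_c above 25 N or contact force between any of the arm, the fingers and clip_d above 25 N).
It fails at once if the lid is dropped: let go and falling faster than 0.4 m/s (linear speed of lid above 0.4 m/s and contact force between the fingers and lid below 0.05 N).
It fails at once if a bystander is pushed more than 20 mm from its place (distance of any of packed_shipper, notebook, pen, tweezers, wash_bottle, spacer_stack, chip_tray from where it was at the start of the episode above 0.02 m).
It also fails if it takes over 72 s, if anything falls off the work surface, if the arm or the gripper's body presses on something with over 40 N, if the wrist force passes 120 N, or if a joint passes its speed limit or range.

### The arm

A 7-joint arm with a two-finger parallel gripper is mounted at the origin on the work surface. World frame = base frame: x ahead of the robot, y to its left, z up, the work surface at z = 0. Lengths are in mm, angles in rad, forces in N, time in s.
With the tool pointing down it reaches from about 400 to 875 mm from the base axis. Payload 4.4 kg.
Tool frame: the origin (TCP) lies on the centre line of the jaws, within the pads' length; the fingertips stand 25 mm ahead of it and the grasp point (between the pads) lies 6 mm ahead of it; x points along the fingers, z is the direction in which the jaws open and shut, and the axes are right-handed (so a half turn about x gives the same grasp; the last joint's range is limited). The gripper opens to 85 mm and grips with 20 to 120 N. Pads are 22 mm wide; open, the fingers measure 114 mm over their backs; the gripper's body (76 mm by 85 mm) begins 54 mm behind the grasp point. The pads swing forward as they close: fully open they stand 13 mm farther back than shut.
Start: joints at [-1.407, 0.628, 0.038, 1.517, -0.027, 0.996, -0.02], TCP at [148.034, 632.932, 256.313] pointing down, gripper open.
Joint ranges: [-3.06, 3.06], [-0.37, 2.12], [-1.25, 1.32], [0.18, 2.47], [-1.1, 4.24], [0.23, 1.98], [-2.94, 2.94]. Speed limits (rad/s): [2.57, 2.57, 3.14, 3.14, 3.14, 3.14, 3.14].

### API

Orientations are given as a rotation vector (axis times angle).
In Python, from workcell import monitor, imaging, bot, finder gives the robot as it stands.
- The arm moves only by the tool drive_tool, never from a script. Its argument "increments" is text: rows parted by semicolons, each of 7 numbers parted by spaces: the shift along the world's x, y, z in mm, then the turn, a rotation vector about the world's x, y, z in rad, then the opening, from 0 (shut) to 1 (fully open). A call has exactly 10 rows; each row is the pose to reach, as a shift and turn from the pose measured when the call began; what a row does not reach only later rows make up. A row lasts 1/8 s, in which the tool goes at most 62.5 mm and 10.7 degrees, less where a joint would pass 70% of its speed; a pose out of reach is approached as far as the arm can. A call with a gripper value outside its range is refused whole. The fingers move at their own pace and stop on an object; "newtons" is the grip in N (left out, the last holds). Time passes only in rows, so rows that repeat a pose let the fingers close, or fill a call up. It gives the time, the measured TCP pose, the force and the opening at its end, in the units of the state.
- monitor.get_state(): the state, without advancing time (a new reading comes with each control period).
- imaging.capture(name): name is "scene" or "top" or "wrist"; returns the picture (384x512x3 uint8, blue, green, red); there is no depth.
- imaging.camera_params(name): a dict with "mtx" (3x3 intrinsics, pixels), "k1" (the pictures are not rectified: a ray, as slopes to the right and down, at radius r is drawn at 1 + k1 r^2 times it, then the intrinsics apply), "R" (3x3) and "t" (3): a world point X has camera coordinates R X + t. Camera axes: x right, y down, z forward; pixel columns grow to the right and rows downward; lengths in mm; the calibration is good to about 2 mm. A picture is of the moment at which its call begins: read the wrist's pose just before it. camera_params takes no time and is no camera call; for the wrist camera it gives the pose at the moment of the call.
- bot.job_done(): hands the job in, once; it reports no verdict.
Trained networks look in the newest picture that a camera, given by its name, has taken for a name from the list of things; names that differ only in an ending like _2 or _b are one class to them, and where a whole thing is asked for, a point or a joint stands for the part that bears it (a point fixed in the world has none). Each returns a list of dicts, best first, with "conf" (0 to 1); they miss things now and then, are a little off and sometimes report something else, mostly with a low value. They report only what shows in the picture. A call takes as long as a camera call. They do not tell look-alikes from the thing itself.
- finder.trace(camera, thing): "mask" (384x512 bool, what is visible of it) and "location" ([column, row] as shares, 0 to 1, of the picture: columns of its width, rows of its height, amid what is visible of it).
- finder.tip_of(camera, thing): "location" ([column, row] as shares, 0 to 1, of the picture: columns of its width, rows of its height: a listed point, or the origin of a listed thing).
The state is a dict: "clock": time; "joint_pos": joint angles; "dq": joint speeds; "effort": joint torques, N m; "eef_pos": TCP position; "orientation": TCP orientation; "force": force on the tool from outside, world axes, zero at the start; "moment": the same for the moment, N m; "width": opening from 0.0 (shut) to 1.0 (fully open).
Only numpy, scipy, OpenCV 4.12 (cv2) and the standard library are available. Lean on these libraries where they do the work, as an engineer would, in place of code of your own. Each camera call takes 0.05 s, during which the arm holds its last target. There are 200 camera calls.

## Working session

There is one attempt and no reset: what is moved stays moved. The work goes in short steps, Python scripts to look and compute and a tool call to move; the robot and the scene stay as the last step left them, time stands still between calls to the robot, and variables do not carry over. Pictures are saved under pics/ and viewed, about 8 in all and at most 12, crops included, and the job is handed in when it is done.

Besides the shell and the picture viewer there is one more tool, called after "Call:" as name(argument=value, ...) on one line, values as JSON. drive_tool: Moves the arm, as the interface text tells. Its arguments: {"type":"object","properties":{"increments":{"type":"string"},"newtons":{"type":"number"}},"required":["increments"]}

```bash
mkdir -p pics; ls
cat > h.py <<'E'
import numpy as np, cv2
from workcell import monitor, imaging, bot, finder
def ray(P,uv):
    K=np.array(P["mtx"]);k=P["k1"];R=np.array(P["R"]);t=np.array(P["t"])
    p=cv2.undistortPoints(np.array([[uv]],float),K,np.array([k,0,0,0,0.]))[0,0]
    return -R.T@t, R.T@np.array([p[0],p[1],1])
def at_z(P,uv,z):
    c,d=ray(P,uv); return c+d*(z-c[2])/d[2]
def proj(P,X):
    K=np.array(P["mtx"]);R=np.array(P["R"]);t=np.array(P["t"])
    return cv2.projectPoints(np.array(X,float).reshape(-1,3),cv2.Rodrigues(R)[0],t.reshape(3),K,np.array([P["k1"],0,0,0,0.]))[0][:,0]
def px(l): return np.array(l)*[512,384]
def tri(obs):
    A=np.zeros((3,3));b=np.zeros(3)
    for P,uv in obs:
        c,d=ray(P,uv);d=d/np.linalg.norm(d);M=np.eye(3)-np.outer(d,d);A+=M;b+=M@c
    return np.linalg.solve(A,b)
E
cat > a.py <<'E'
from h import *
np.set_printoptions(precision=1,suppress=True)
s=monitor.get_state();print(s)
ims=[]
for c in("scene","top"):
    im=imaging.capture(c);ims.append(im);cv2.imwrite(f"pics/{c}0.png",im)
    P=imaging.camera_params(c);print(c,"cam",ray(P,[256,192])[0])
    for th,z in(("lid_grip",None),("shipper",14),("nest",0),("clip_a_tab",None),("packed_shipper",0),("wash_bottle",0)):
        for r in finder.tip_of(c,th):
            uv=px(r["location"]);print(c,th,round(r["conf"],2),uv,at_z(P,uv,z or 40))
cv2.imwrite("pics/both.png",cv2.resize(np.vstack(ims),(800,1200))[:600]);cv2.imwrite("pics/scene_b.png",cv2.resize(ims[0],(800,600)));cv2.imwrite("pics/top_b.png",cv2.resize(ims[1],(800,600)))
E
python3 a.py
```

```text
pics
{'clock': 0.0, 'joint_pos': array([-1.4,  0.6,  0. ,  1.5, -0. ,  1. , -0. ]), 'dq': array([-0.,  0.,  0., -0., -0., -0.,  0.]), 'effort': array([ -0. , -56.3,   1.2, -19.3,   0. ,   0. ,  -0. ]), 'eef_pos': array([147.9, 632.3, 255.4]), 'orientation': array([-1. ,  1.3,  1. ]), 'force': array([0.5, 0.2, 0.1]), 'moment': array([ 0.,  0., -0.]), 'width': 1.0021308954287615}
scene cam [1586.8  600.3  854.7]
scene lid_grip 0.89 [148.7 213.7] [ 781.  -197.7   40. ]
scene lid_grip 0.88 [210.5 181.4] [ 530.9 -136.1   40. ]
scene lid_grip 0.56 [244.9 153.4] [ 299.6 -133.3   40. ]
scene lid_grip 0.36 [208.7 206.1] [654.8 -60.9  40. ]
scene shipper 0.93 [277.3 204.4] [504.2 106.7  14. ]
scene shipper 0.62 [300.6 188.5] [378.2 134.2  14. ]
scene nest 0.75 [275.3 215.4] [593.  142.5  40. ]
scene clip_a_tab 0.45 [208.7 207.9] [662.9 -55.5  40. ]
scene clip_a_tab 0.44 [134.8 239. ] [ 895.  -153.1   40. ]
scene packed_shipper 0.67 [118.7 186.6] [ 713.4 -384.2   40. ]
scene packed_shipper 0.55 [237.2 184.2] [500.  -48.3  40. ]
scene wash_bottle 0.85 [354.8 277.5] [730.1 441.7  40. ]
top cam [ 420.9   20.2 1218.2]
top lid_grip 0.9 [338.2 107.5] [ 790.4 -188.1   40. ]
top lid_grip 0.82 [321.3 197.4] [ 521.5 -127.4   40. ]
top lid_grip 0.72 [323.3 268.2] [ 317.2 -125.4   40. ]
top shipper 0.8 [235.6 265. ] [329.5 129.2  14. ]
top shipper 0.68 [239.3 198.9] [525.3 115.   14. ]
top clip_a_tab 0.4 [305.7 163.1] [624.4 -85.4  40. ]
top packed_shipper 0.68 [415.2 152.1] [ 648.6 -408.3   40. ]
top wash_bottle 0.62 [139.9 153.4] [667.2 409.   40. ]
```

View pics/scene_b.png

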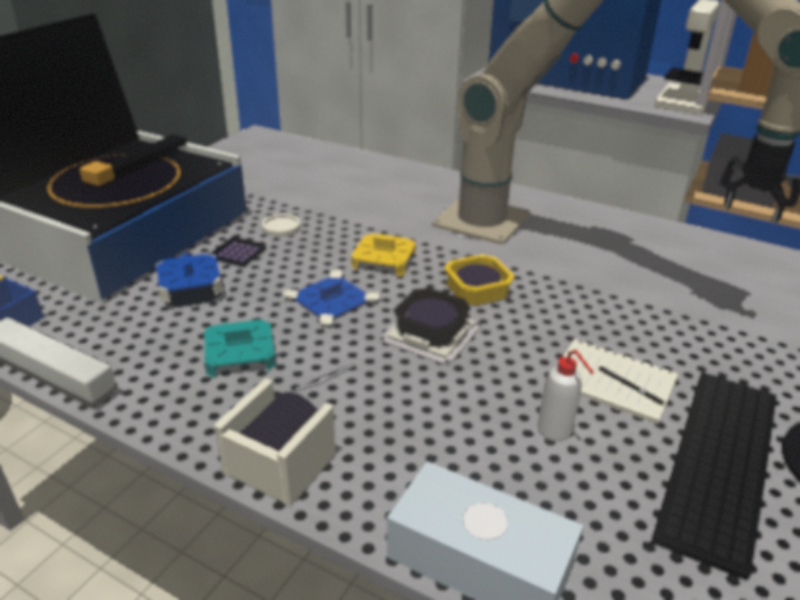

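View pics/top_b.png

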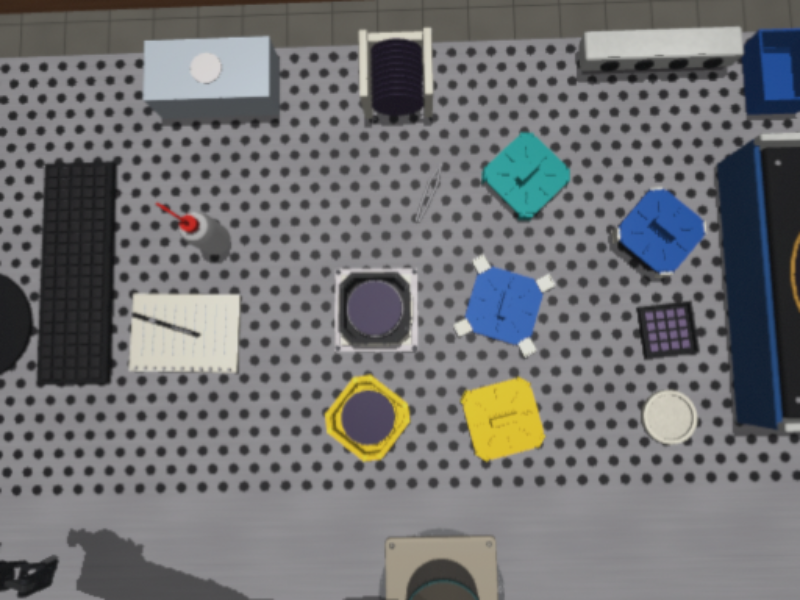

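Candidates for the lid, in the top view at 800x600: blue with open white clips at (504,305), blue at (660,230), turquoise at (526,175) and yellow at (503,418). The one at (504,305) fits: it is blue and its four white clips stand open. The blue at (660,230) sits on the closed packed shipper. The shipper is the black one in the ivory/aluminium nest at (375,308); the yellow one at (368,418) is a decoy.

```bash
cat > b.py <<'E'
from h import *
from scipy.spatial.transform import Rotation as Ro
np.set_printoptions(precision=2,suppress=True)
Ps,Pt=(imaging.camera_params(c) for c in("scene","top"))
print("lid",tri([(Ps,[210.5,181.4]),(Pt,[321.3,197.4])]),"ship",tri([(Ps,[277.3,204.4]),(Pt,[239.3,198.9])]))
im=cv2.imread("pics/top0.png")
hsv=cv2.cvtColor(im,cv2.COLOR_BGR2HSV)
sub=np.zeros(hsv.shape[:2],np.uint8);sub[160:230,288:358]=1
w=((hsv[...,1]<40)&(hsv[...,2]>200)&(sub>0)).astype(np.uint8)
n,l,st,ce=cv2.connectedComponentsWithStats(w)
for i in range(1,n):
    if st[i,4]>8: print("clip",st[i,4],ce[i],at_z(Pt,ce[i],20))
b=((hsv[...,0]>100)&(hsv[...,0]<130)&(hsv[...,1]>120)&(sub>0)).astype(np.uint8)
m=cv2.moments(b);print("blue",m['m00'],m['m10']/m['m00'],m['m01']/m['m00'])
s=monitor.get_state();R=Ro.from_rotvec(s["orientation"]).as_matrix();print("toolR",R)
Pw=imaging.camera_params("wrist");print(np.array(Pw["mtx"]),Pw["k1"])
Rw=np.array(Pw["R"]);c=-Rw.T@np.array(Pw["t"]);print("cam in tool",R.T@(c-s["eef_pos"]),"axes in tool",R.T@Rw.T)
cv2.imwrite("pics/crop1.png",cv2.resize(im[120:250,200:370],None,fx=4.5,fy=4.5,interpolation=cv2.INTER_CUBIC))
E
python3 b.py
```

```text
lid [ 524.81 -133.15   36.66] ship [523.67 114.61  28.82]
clip 64 [307.55 168.55] [611.15 -92.14  20.  ]
clip 62 [348.44 180.81] [ 570.93 -212.59   20.  ]
clip 62 [295.84 209.08] [490.29 -53.24  20.  ]
clip 68 [336.88 221.47] [ 450.73 -173.18   20.  ]
blue 1756.0 322.1121867881549 195.18109339407744
toolR [[-0.   -0.97  0.23]
 [ 0.    0.23  0.97]
 [-1.    0.    0.  ]]
[[302.12   0.   257.1 ]
 [  0.   302.12 190.83]
 [  0.     0.     1.  ]] -0.05348889974366103
cam in tool [-117.51   80.28    0.61] axes in tool [[-0.   -0.31  0.95]
 [ 0.   -0.95 -0.31]
 [ 1.    0.    0.  ]]
```

View pics/crop1.png

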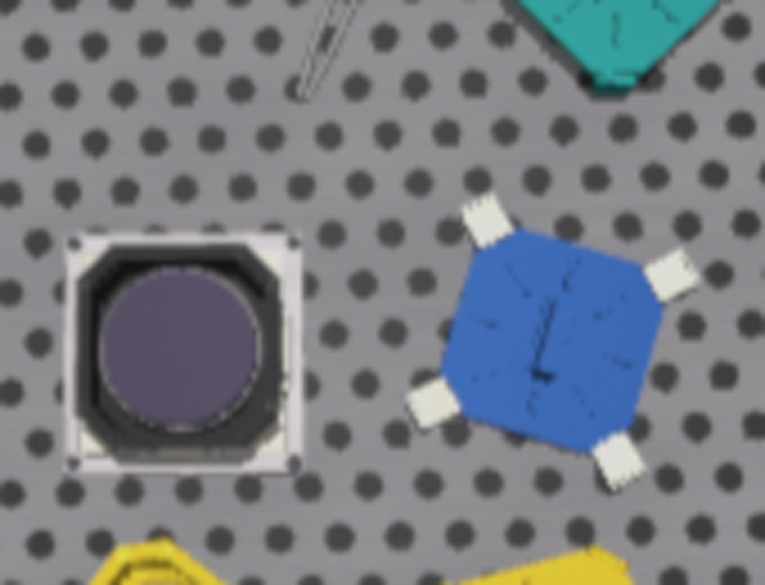

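The crop confirms it: a blue lid with its rib and four open white clips at crop (545,340), and a black shipper in the light nest at (180,350). I'll move over the shipper first.

Call:
drive_tool(increments="40 -52 0 0 0 0 1;80 -104 0 0 0 -0.02 1;120 -156 0 0 0 -0.03 1;160 -208 0 0 0 -0.04 1;200 -260 0 0 0 -0.05 1;240 -312 0 0 0 -0.06 1;280 -364 0 0 0 -0.07 1;320 -416 -20 0 0 -0.085 1;355 -468 -35 0 0 -0.085 1;377 -517 -50 0 0 -0.085 1")

```text
clock: 1.95
eef_pos: [516.8, 133.3, 211.9]
orientation: [-0.975, 1.34, 0.974]
force: [1.3, 1.0, -0.0]
width: 1.001
```

Call:
drive_tool(increments="0 0 0 0 0 0 1;0 0 0 0 0 0 1;0 0 0 0 0 0 1;0 0 0 0 0 0 1;0 0 0 0 0 0 1;0 0 0 0 0 0 1;0 0 0 0 0 0 1;0 0 0 0 0 0 1;0 0 0 0 0 0 1;0 0 0 0 0 0 1")

```text
clock: 3.2
eef_pos: [516.8, 133.3, 211.9]
orientation: [-0.974, 1.34, 0.974]
force: [-0.1, -0.2, -1.1]
width: 0.999
```

```bash
cat > c.py <<'E'
import sys
from h import *
from scipy.spatial.transform import Rotation as Ro
np.set_printoptions(precision=2,suppress=True)
tag=sys.argv[1]
s=monitor.get_state();R=Ro.from_rotvec(s["orientation"]).as_matrix()
print("tcp",s["eef_pos"],"toolz yaw",np.degrees(np.arctan2(R[1,2],R[0,2])),"toolx",R[:,0],"f",s["force"])
P=imaging.camera_params("wrist");im=imaging.capture("wrist");np.save(tag+"_P.npy",P,allow_pickle=True)
cv2.imwrite(f"pics/{tag}.png",im)
zz={"lid_grip":32,"shipper":14,"nest":0,"clip_a_tab":12}
for th in sys.argv[2:]:
    th,z=(th.split("=")+[None])[:2]; z=float(z) if z else zz[th]
    for r in finder.tip_of("wrist",th):
        uv=px(r["location"]);print(th,round(r["conf"],2),uv,at_z(P,uv,z))
E
python3 c.py w1 shipper nest lid_grip clip_a_tab
```

```text
tcp [516.81 133.31 211.91] toolz yaw 71.97578500559385 toolx [ 0.  0. -1.] f [-0.09 -0.18 -1.12]
shipper 0.88 [243.71 190.12] [533.36 113.55  14.  ]
lid_grip 0.6 [ 40.19 258.09] [ 533.33 -134.5    32.  ]
clip_a_tab 0.53 [114.28 295.99] [617.07 -89.38  12.  ]
```

View pics/w1.png

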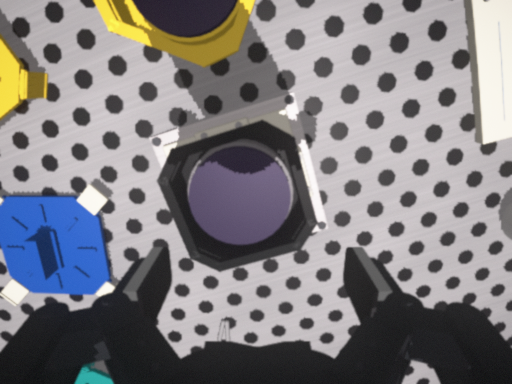

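```bash
cat > fit.py <<'E'
from h import *
from scipy.optimize import minimize
def octo(h,c):
    k=c*2**.5-h
    return np.array([[h,k],[k,h],[-k,h],[-h,k],[-h,-k],[-k,-h],[k,-h],[h,-k]],float)
def sil(P,x,y,yaw,layers,S=4):
    c,s=np.cos(yaw),np.sin(yaw);m=np.zeros((384*S,512*S),np.uint8)
    pts=[]
    for (h,k,z0,z1) in layers:
        o=octo(h,k)@np.array([[c,s],[-s,c]])+[x,y]
        q=np.vstack([proj(P,np.c_[o,np.full(8,z)]) for z in(z0,z1)])
        cv2.fillConvexPoly(m,cv2.convexHull(np.round((q+.5)*S).astype(np.int32)),1)
    return cv2.resize(m.astype(np.float32),(512,384),interpolation=cv2.INTER_AREA)
def fit(P,mask,p0,layers,ignore=None):
    mk=mask.astype(np.float32);w=1 if ignore is None else 1-ignore.astype(np.float32)
    def cost(p):
        m=sil(P,*p,layers);return (abs(m-mk)*w).sum()/(mk*w).sum()
    best=minimize(cost,p0,method="Nelder-Mead",options=dict(initial_simplex=[p0]+[list(np.array(p0)+d) for d in([8,0,0],[0,8,0],[0,0,.08])],xatol=.02,fatol=1e-5))
    return best.x,best.fun
E
cat > d.py <<'E'
from fit import *
np.set_printoptions(precision=3,suppress=True)
L=[(66,77,58,62),(60,70,14,58)]
for cam,f in(("wrist","w1"),("top","top0")):
    if cam=="wrist": P=np.load("w1_P.npy",allow_pickle=True).item()
    else: imaging.capture("top");P=imaging.camera_params(cam)
    for r in finder.trace(cam,"shipper"):
        m=r["mask"];print(cam,round(r["conf"],2),m.sum(),px(r["location"]),*fit(P,m,[527,114,0.0],L))
# nest frame corners/dark mask check on wrist
im=cv2.imread("pics/w1.png");P=np.load("w1_P.npy",allow_pickle=True).item()
hsv=cv2.cvtColor(im,cv2.COLOR_BGR2HSV)
b=((hsv[...,0]>100)&(hsv[...,0]<130)&(hsv[...,1]>150)&(hsv[...,2]>60)).astype(np.uint8);b[:,130:]=0;b[:150]=0
n,l,st,ce=cv2.connectedComponentsWithStats(b);i=1+np.argmax(st[1:,4]);print("lid",st[i],fit(P,l==i,[531,-133,-.318],[(66,77,6,12)]))
E
python3 d.py
```

```text
wrist 0.94 17517 [238.285 198.413] [528.694 112.086  -0.01 ] 0.012751897796988487
wrist 0.8 7357 [186.214  23.808] [ 812.333 -264.667    1.467] 1.0
top 0.81 971 [251.494 191.808] [528.75  109.938  -0.009] 1.030187964439392
top 0.68 520 [252.826 264.   ] [534.346 113.904  -0.019] 4.768269062042236
lid [   0  196  111   99 9064] (array([ 531.332, -135.62 ,   -0.306]), np.float64(0.050439927726984024))
```

Call:
drive_tool(increments="2 -50 0 0 0 0 1;4 -100 0 0 0 0 1;6 -150 0 0 0 0 1;8 -200 0 0 0 0 1;10 -240 -10 0 0 0 1;14 -266 -30 0 0 0 1;14 -266 -50 0 0 0 1;14 -266 -50 0 0 0 1;14 -266 -50 0 0 0 1;14 -266 -50 0 0 0 1")

```text
clock: 4.85
eef_pos: [531.4, -132.2, 162.8]
orientation: [-0.976, 1.338, 0.973]
force: [-0.2, -0.7, 0.5]
width: 1.002
```

```bash
python3 c.py w2 lid_grip clip_a_tab
cat > e.py <<'E'
from fit import *
im=cv2.imread("pics/w2.png");P=np.load("w2_P.npy",allow_pickle=True).item()
hsv=cv2.cvtColor(im,cv2.COLOR_BGR2HSV)
b=((hsv[...,0]>100)&(hsv[...,0]<130)&(hsv[...,1]>150)&(hsv[...,2]>60)).astype(np.uint8)
b=cv2.morphologyEx(b,cv2.MORPH_CLOSE,np.ones((9,9)))
n,l,st,ce=cv2.connectedComponentsWithStats(b);i=1+np.argmax(st[1:,4]);print("lid",st[i],fit(P,l==i,[531,-133,-.318],[(66,77,6,12)]))
E
python3 e.py
```

```text
tcp [ 531.45 -132.24  162.83] toolz yaw 72.03744293255113 toolx [ 0.  0. -1.] f [-0.23 -0.71  0.47]
lid_grip 0.84 [254.82 192.81] [ 533.74 -134.08   32.  ]
clip_a_tab 0.61 [323.79 249.98] [619.05 -89.17  12.  ]
lid [  183   110   144   137 17348] (array([ 5.31379980e+02, -1.33829712e+02, -3.04843706e-01]), np.float64(0.05756427347660065))
```

View pics/w2.png

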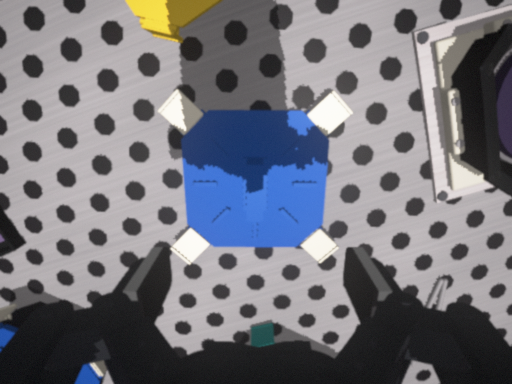

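```bash
cat >> e.py <<'E'
print([ (z,np.round(fit(P,l==i,[531,-133,-.318],[(66,77,z-6,z)]),3)) if 0 else (z,round(fit(P,l==i,[531,-133,-.318],[(66,77,z-6,z)])[1],4)) for z in(8,12,16,20,26)])
Pw,Pw1=P,np.load("w1_P.npy",allow_pickle=True).item()
print(tri([(Pw,[254.8,192.8]),(Pw1,[40.19,258.09])]))
E
python3 e.py
```

```text
lid [  183   110   144   137 17348] (array([ 5.31379980e+02, -1.33829712e+02, -3.04843706e-01]), np.float64(0.05756427347660065))
[(8, np.float64(0.0325)), (12, np.float64(0.0576)), (16, np.float64(0.0867)), (20, np.float64(0.1155)), (26, np.float64(0.1625))]
[ 533.36018193 -134.02586575   32.54380552]
```

Call:
drive_tool(increments="0 -1 -30 0 0 0 1;1 -2 -60 0 0 0 1;1 -2 -90 0 0 0 0.6;1 -2 -110 0 0 0 0.5;1 -2 -121 0 0 0 0.4;1 -2 -121 0 0 0 0;1 -2 -121 0 0 0 0;1 -2 -121 0 0 0 0;1 -2 -121 0 0 0 0;1 -2 -121 0 0 0 0", newtons=40)

```text
clock: 6.25
eef_pos: [532.3, -134.4, 41.8]
orientation: [-0.976, 1.338, 0.973]
force: [-0.4, -0.7, -0.8]
width: 0.152
```

Call:
drive_tool(increments="0 0 0 0 0 0 0;0 0 0 0 0 0 0;0 0 0 0 0 0 0;0 0 0 0 0 0 0;0 0 3 0 0 0 0;0 0 10 0 0 0 0;0 0 25 0 0 0 0;0 0 50 0 0 0 0;0 0 80 0 0 0 0;0 0 80 0 0 0 0", newtons=40)

```text
clock: 7.5
eef_pos: [534.2, -134.9, 124.8]
orientation: [-0.979, 1.334, 0.969]
force: [0.5, -0.0, -2.6]
width: 0.157
```

Call:
drive_tool(increments="0 20 5 0 0 0 0;-1 55 10 0 0 0.05 0;-1 95 10 0 0 0.1 0;-2 135 10 0 0 0.15 0;-3 175 10 0 0 0.2 0;-4 210 10 0 0 0.25 0;-5 235 10 0 0 0.3 0;-5 247 10 0 0 0.303 0;-5 247 10 0 0 0.303 0;-5 247 10 0 0 0.303 0")

```text
clock: 8.75
eef_pos: [529.1, 110.4, 134.6]
orientation: [-1.203, 1.209, 1.194]
force: [0.0, -0.4, -3.0]
width: 0.157
```

```bash
python3 c.py w3 lid_grip=125 clip_a_tab=103 shipper
```

```text
tcp [529.13 110.39 134.63] toolz yaw 89.23901528900794 toolx [ 0.01  0.   -1.  ] f [ 0.02 -0.35 -2.97]
lid_grip 0.97 [258.   265.38] [528.4  111.74 125.  ]
```

View pics/w3.png

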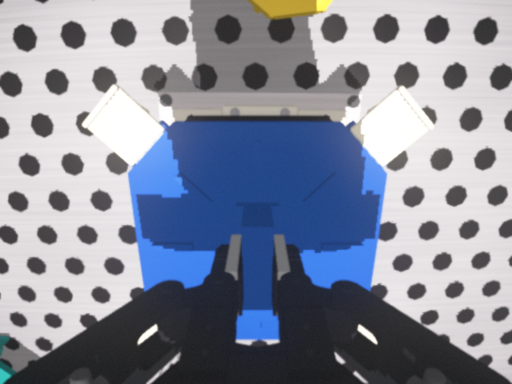

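```bash
cat > g.py <<'E'
from fit import *
np.set_printoptions(precision=2,suppress=True)
im=cv2.imread("pics/w3.png");P=np.load("w3_P.npy",allow_pickle=True).item()
hsv=cv2.cvtColor(im,cv2.COLOR_BGR2HSV)
b=((hsv[...,0]>100)&(hsv[...,0]<130)&(hsv[...,1]>120)&(hsv[...,2]>50)).astype(np.uint8)
b=cv2.morphologyEx(b,cv2.MORPH_CLOSE,np.ones((9,9)))
ig=np.zeros((384,512),bool);ig[255:]=1;ig[200:,200:310]=1
b[255:]=0
for z in(101,105,109): print(z,fit(P,b,[529,111,0],[(66,77,z-6,z)],ig))
r=b[:200,215:300];print("front edge row",[np.argmax(b[:,c]) for c in(180,220,260,300,330)],[ (np.argmax(b[q]),511-np.argmax(b[q][::-1])) for q in(185,200,215,230)])
for q in(200,230):
    a=[at_z(P,[np.argmax(b[q]),q],105),at_z(P,[511-np.argmax(b[q][::-1]),q],105)];print(a,(a[0]+a[1])/2)
print(at_z(P,[180,121],105),at_z(P,[330,121],105))
E
python3 g.py
```

```text
101 (array([528.9 , 111.17,  -0.  ]), np.float64(0.03454352915287018))
105 (array([528.61, 111.35,  -0.02]), np.float64(0.03294772282242775))
109 (array([528.59, 110.98,  -0.01]), np.float64(0.06273116916418076))
front edge row [np.int64(123), np.int64(121), np.int64(121), np.int64(121), np.int64(122)] [(np.int64(130), np.int64(384)), (np.int64(132), np.int64(382)), (np.int64(134), np.int64(380)), (np.int64(135), np.int64(379))]
[array([501.31,  46.46, 105.  ]), array([503.01, 176.85, 105.  ])] [502.16 111.65 105.  ]
[array([518.56,  45.54, 105.  ]), array([520.3 , 177.33, 105.  ])] [519.43 111.44 105.  ]
[461.49  75.38 105.  ] [462.41 146.98 105.  ]
```

Call:
drive_tool(increments="0 1 -5 0 0.008 0 0;0 1 -10 0 0.008 0 0;0 1 -16 0 0.008 0 0;0 1 -20 0 0.008 0 0;0 1 -24 0 0.008 0 0;0 1 -27 0 0.008 0 0;0 1 -29 0 0.008 0 0;0 1 -30 0 0.008 0 0;0 1 -31 0 0.008 0 0;0 1 -32 0 0.008 0 0")

```text
clock: 10.2
eef_pos: [529.3, 112.0, 102.8]
orientation: [-1.199, 1.213, 1.2]
force: [0.4, -0.3, -2.6]
width: 0.158
```

Call:
drive_tool(increments="0 -0.7 -1 0 0 0 0;0 -0.7 -2 0 0 0 0;0 -0.7 -3 0 0 0 0;0 -0.7 -3.5 0 0 0 0;0 -0.7 -4 0 0 0 0;0 -0.7 -4.5 0 0 0 0;0 -0.7 -5 0 0 0 0;0 -0.7 -5 0 0 0 0;0 -0.7 -5 0 0 0 0;0 -0.7 -5 0 0 0 0")

```text
clock: 11.45
eef_pos: [529.4, 111.3, 97.8]
orientation: [-1.199, 1.213, 1.2]
force: [-0.7, 0.4, -1.1]
width: 0.154
```

Call:
drive_tool(increments="0 0 -0.3 0 0 0 0;0 0 -0.6 0 0 0 0;0 0 -0.9 0 0 0 0;0 0 -1.2 0 0 0 0;0 0 -1.5 0 0 0 0;0 0 -1.5 0 0 0 0;0 0 -1.5 0 0 0 0;0 0 -1.5 0 0 0 0;0 0 -1.5 0 0 0 0;0 0 -1.5 0 0 0 0")

```text
clock: 12.7
eef_pos: [530.5, 111.3, 97.5]
orientation: [-1.2, 1.211, 1.198]
force: [-0.5, -1.0, 8.5]
width: 0.153
```

Call:
drive_tool(increments="0 0 1 0 0 0 0;0 0 1 0 0 0 0.3;0 0 1 0 0 0 0.5;0 0 1 0 0 0 0.5;0 0 5 0 0 0 0.5;0 0 20 0 0 0 0.5;-5 0 50 0 0 0 0.5;-10 0 90 0 0 0 0.5;-10 0 110 0 0 0 0;-10 0 110 0 0 0 0")

```text
clock: 13.95
eef_pos: [521.8, 111.6, 210.1]
orientation: [-1.201, 1.206, 1.195]
force: [-0.1, 0.2, -1.2]
width: 0.084
```

```bash
python3 c.py w4 lid_grip=88 clip_a_tab=62
cat > g.py <<'E'
import sys
from fit import *
np.set_printoptions(precision=2,suppress=True)
t=sys.argv[1];im=cv2.imread(f"pics/{t}.png");P=np.load(f"{t}_P.npy",allow_pickle=True).item()
hsv=cv2.cvtColor(im,cv2.COLOR_BGR2HSV)
b=((hsv[...,0]>100)&(hsv[...,0]<130)&(hsv[...,1]>120)&(hsv[...,2]>50)).astype(np.uint8)
b=cv2.morphologyEx(b,cv2.MORPH_CLOSE,np.ones((9,9)))
n,l,st,ce=cv2.connectedComponentsWithStats(b);i=1+np.argmax(st[1:,4]);print(st[i])
g=cv2.dilate(cv2.morphologyEx((hsv[...,2]<50).astype(np.uint8),cv2.MORPH_OPEN,np.ones((5,5))),np.ones((7,7)))
for z in(64,68,72): print(z,fit(P,l==i,[529,111,0],[(66,77,z-6,z)],g))
E
python3 g.py w4
```

```text
tcp [521.81 111.61 210.06] toolz yaw 89.255630968627 toolx [ 0.01  0.   -1.  ] f [-0.14  0.19 -1.16]
lid_grip 0.8 [256.31 200.41] [529.26 112.21  88.  ]
lid_grip 0.64 [ 30.   373.29] [ 732.74 -143.92   88.  ]
clip_a_tab 0.98 [329.32 259.08] [603.02 184.87  62.  ]
clip_a_tab 0.39 [342.48 116.58] [463.03 187.34  62.  ]
[  181   119   152   139 17575]
64 (array([531.11, 112.36,  -0.01]), np.float64(0.06561877578496933))
68 (array([530.42, 112.3 ,  -0.02]), np.float64(0.07934565842151642))
72 (array([530.11, 112.04,  -0.01]), np.float64(0.10711593180894852))
```

View pics/w4.png

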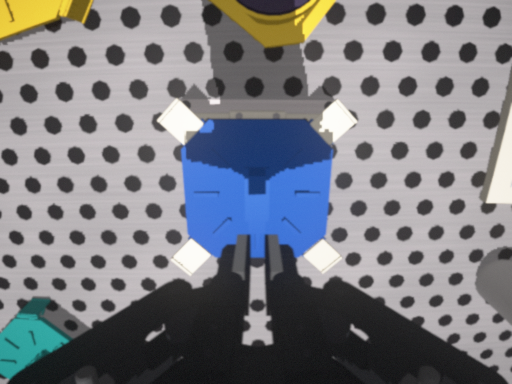

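The lid is seated: blue centre near pixel (257,190), world about (530,112), with all four white clips out at (182,120), (338,120), (190,257) and (322,257). Next I'll plan the clip arcs.

```bash
cat > plan.py <<'E'
import sys
from h import *
from scipy.spatial.transform import Rotation as Ro
np.set_printoptions(precision=3,suppress=True)
# usage: plan.py clip cx cy yaw theta,theta..  (extra inward mm e)
clip=sys.argv[1];cx,cy,yaw=map(float,sys.argv[2:5]);ths=[float(v) for v in sys.argv[5].split(",")];e=float(sys.argv[6]) if len(sys.argv)>6 else 0
B=.2;H=11;O=4;S=18
ang=yaw+np.radians({"a":45,"b":135,"c":225,"d":315}[clip]);d=np.array([np.cos(ang),np.sin(ang),0])
tz=yaw+np.radians(135 if clip in"ac" else 45)
x0=np.array([0,0,-1.]);z0=np.array([np.cos(tz),np.sin(tz),0]);R0=np.c_[x0,np.cross(z0,x0),z0]
Rt=Ro.from_rotvec(B*np.array([-d[1],d[0],0]))*Ro.from_matrix(R0)
s=monitor.get_state();R=Ro.from_rotvec(s["orientation"])
dv=(Rt*R.inv()).as_rotvec();p=np.array(s["eef_pos"])
rel=p-[cx,cy,0];print("now r %.1f tang %.1f z %.1f"%(rel@d,rel@np.array([-d[1],d[0],0]),p[2]),"force r %.1f z %.1f"%(s["force"]@d,s["force"][2]),"turn",dv,"inward unit",-d[:2])
off=np.array([-25*np.sin(B)-H*np.cos(B),-25*np.cos(B)+H*np.sin(B)])
for th in ths:
    q=np.array([78-e,65])+S*np.array([np.sin(th),-np.cos(th)])+O*np.array([np.cos(th),np.sin(th)])-off
    X=np.array([cx,cy,0])+q[0]*d+[0,0,q[1]];print(th,"r %.1f z %.1f"%tuple(q),"delta",np.round(X-p,1))
E
python3 plan.py a 529.6 112 -0.012 1.8,1.5,1.2,.9,.6,.4,.2; python3 -c "
from workcell import monitor;print(monitor.get_state()['joint_pos'])"
```

```text
now r -7.4 tang 6.1 z 207.2 force r 0.5 z 0.2 turn [-0.079  0.193  0.784] inward unit [-0.716 -0.699]
1.8 r 110.4 z 95.3 delta [  88.5   77.9 -111.9]
1.5 r 112.0 z 90.0 delta [  89.7   79.  -117.1]
1.2 r 112.0 z 84.5 delta [  89.7   79.  -122.6]
0.9 r 110.3 z 79.3 delta [  88.5   77.9 -127.9]
0.6 r 107.2 z 74.7 delta [  86.3   75.7 -132.4]
0.4 r 104.4 z 72.3 delta [  84.3   73.8 -134.9]
0.2 r 101.2 z 70.5 delta [  82.    71.5 -136.7]
[-0.28351127  0.52351923  0.03037804  1.90365586 -0.02475305  0.71142724
  1.31930829]
```

Call:
drive_tool(increments="20 18 0 -0.015 0.035 0.14 0;40 35 0 -0.03 0.07 0.28 0;60 52 -5 -0.045 0.11 0.43 0;80 70 -20 -0.06 0.15 0.58 0;90 79 -45 -0.07 0.18 0.72 0;90 79 -70 -0.079 0.193 0.784 0;90 79 -90 -0.079 0.193 0.784 0;90 79 -100 -0.079 0.193 0.784 0;90 79 -100 -0.079 0.193 0.784 0;90 79 -100 -0.079 0.193 0.784 0")

```text
clock: 15.35
eef_pos: [610.6, 190.2, 108.1]
orientation: [-1.729, 0.941, 1.879]
force: [0.4, 0.2, 0.5]
width: -0.001
```

```bash
python3 plan.py a 529.6 112 -0.012 1.5,1.2,1,.8,.6,.5,.4,.3,.2; python3 c.py w5
```

```text
now r 112.6 tang -0.7 z 108.1 force r 0.4 z 0.5 turn [-0.     0.001  0.001] inward unit [-0.716 -0.699]
1.5 r 112.0 z 90.0 delta [ -0.9   0.1 -18.1]
1.2 r 112.0 z 84.5 delta [ -0.9   0.1 -23.6]
1.0 r 111.1 z 81.0 delta [ -1.6  -0.6 -27.2]
0.8 r 109.4 z 77.6 delta [ -2.7  -1.7 -30.5]
0.6 r 107.2 z 74.7 delta [ -4.3  -3.3 -33.4]
0.5 r 105.9 z 73.4 delta [ -5.3  -4.2 -34.7]
0.4 r 104.4 z 72.3 delta [ -6.3  -5.2 -35.8]
0.3 r 102.9 z 71.3 delta [ -7.4  -6.3 -36.8]
0.2 r 101.2 z 70.5 delta [ -8.6  -7.4 -37.7]
tcp [610.64 190.16 108.14] toolz yaw 134.2837503041624 toolx [-0.14 -0.14 -0.98] f [0.39 0.15 0.47]
```

View pics/w5.png

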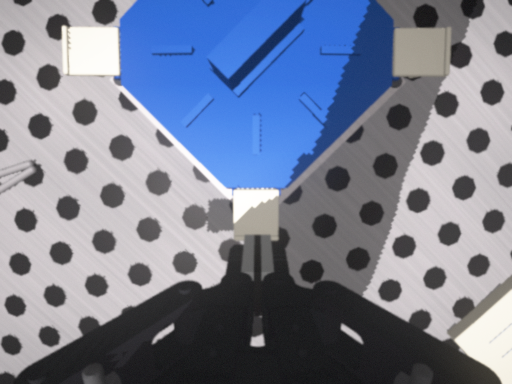

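Run:
```python
from h import *
from scipy.spatial.transform import Rotation as Ro
np.set_printoptions(precision=1,suppress=True)
s=monitor.get_state();R=Ro.from_rotvec(s["orientation"]).as_matrix();P=np.load("w5_P.npy",allow_pickle=True).item()
for y in(11,8,5,0): print(y,proj(P,s["eef_pos"]+R@[25,y,0]),proj(P,s["eef_pos"]+R@[25,y,7]))
d=np.array([.716,.699,0]);c=np.array([529.6,112,0])
for r,z in((78,68),(83,68),(106,68),(106,72),(106,60)): print(r,z,proj(P,c+d*r+[0,0,z]))
```

```text
11 [[254.9 231.2]] [[268.4 231.2]]
8 [[254.9 236.4]] [[268.3 236.4]]
5 [[254.9 241.5]] [[268.3 241.5]]
0 [[254.9 250. ]] [[268.1 250. ]]
78 68 [[256.3 190.9]]
83 68 [[256.3 199.6]]
106 68 [[256.3 238.7]]
106 72 [[256.3 240.7]]
106 60 [[256.4 235.1]]
```

The fingertips stand over clip a's flap end at (256,238), centred on it, and the projected model agrees with the picture. I'll start the arc.

Call:
drive_tool(increments="-1 0 -9 0 0 0 0;-2 -1 -15 0 0 0 0;-2 -1 -18 0 0 0 0;-2 -1 -21 0 0 0 0;-2 -1 -24 0 0 0 0;-2.7 -1.6 -27 0 0 0 0;-3.4 -2.4 -29 0 0 0 0;-4 -3 -30.5 0 0 0 0;-5 -4 -32 0 0 0 0;-5.5 -4.5 -33.5 0 0 0 0")

```text
clock: 16.65
eef_pos: [605.3, 185.8, 74.8]
orientation: [-1.729, 0.94, 1.879]
force: [0.1, 0.6, 1.9]
width: 0.001
```

```bash
python3 plan.py a 529.6 112 -0.012 .6,.4,.2,0
```

```text
now r 105.7 tang -0.0 z 74.8 force r 0.5 z 1.9 turn [-0.001  0.002  0.   ] inward unit [-0.716 -0.699]
0.6 r 107.2 z 74.7 delta [ 1.   1.1 -0.1]
0.4 r 104.4 z 72.3 delta [-0.9 -0.9 -2.5]
0.2 r 101.2 z 70.5 delta [-3.2 -3.1 -4.3]
0.0 r 97.7 z 69.3 delta [-5.7 -5.5 -5.5]
```

Call:
drive_tool(increments="-0.5 -0.5 -0.8 0 0 0 0;-1 -1 -1.5 0 0 0 0;-1.5 -1.5 -2.1 0 0 0 0;-2 -2 -2.6 0 0 0 0;-2.5 -2.5 -3.1 0 0 0 0;-3 -3 -3.5 0 0 0 0;-3 -3 -3.5 0 0 0 0;-3 -3 -3.5 0 0 0 0;-3 -3 -3.5 0 0 0 0;-3 -3 -3.5 0 0 0 0")

```text
clock: 17.9
eef_pos: [602.2, 182.7, 71.2]
orientation: [-1.729, 0.94, 1.879]
force: [0.1, 0.7, -0.3]
width: 0.002
```

```bash
python3 plan.py a 529.6 112 -0.012 .3,.2,0
```

```text
now r 101.4 tang -0.1 z 71.2 force r 0.6 z -0.3 turn [-0.001  0.002  0.   ] inward unit [-0.716 -0.699]
0.3 r 102.9 z 71.3 delta [1.  1.1 0.1]
0.2 r 101.2 z 70.5 delta [-0.2 -0.  -0.8]
0.0 r 97.7 z 69.3 delta [-2.7 -2.5 -1.9]
```

Call:
drive_tool(increments="-0.4 -0.4 -0.2 0 0 0 0;-0.8 -0.8 -0.5 0 0 0 0;-1.2 -1.2 -0.8 0 0 0 0;-1.6 -1.6 -1 0 0 0 0;-2 -2 -1.2 0 0 0 0;-2.4 -2.4 -1.4 0 0 0 0;-2.7 -2.7 -1.5 0 0 0 0;-2.7 -2.7 -1.5 0 0 0 0;-2.7 -2.7 -1.5 0 0 0 0;-2.7 -2.7 -1.5 0 0 0 0")

```text
clock: 19.15
eef_pos: [599.4, 180.3, 69.7]
orientation: [-1.729, 0.94, 1.879]
force: [0.8, 3.0, 2.1]
width: 0.002
```

```bash
python3 plan.py a 529.6 112 -0.012 0; python3 c.py w6 lid_grip=88
```

```text
now r 97.7 tang 0.1 z 69.7 force r 2.6 z 2.1 turn [-0.001  0.002  0.   ] inward unit [-0.716 -0.699]
0.0 r 97.7 z 69.3 delta [ 0.1 -0.  -0.4]
tcp [599.44 180.29  69.71] toolz yaw 134.296702387866 toolx [-0.14 -0.14 -0.98] f [0.77 2.99 2.08]
lid_grip 0.92 [251.19  21.2 ] [526.78 107.93  88.  ]
```

View pics/w6.png

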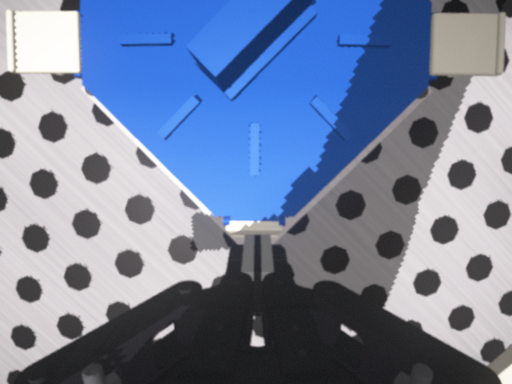

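The lid has slid with the floating plate to about (527,108), and the flap now shows only as a strip at rows 222-235, so it is nearly down. I'll keep pressing in small steps.

Call:
drive_tool(increments="-0.3 -0.3 -0.1 0 0 0 0;-0.6 -0.6 -0.2 0 0 0 0;-0.9 -0.9 -0.3 0 0 0 0;-1.2 -1.2 -0.4 0 0 0 0;-1.5 -1.5 -0.5 0 0 0 0;-1.8 -1.8 -0.5 0 0 0 0;-1.8 -1.8 -0.5 0 0 0 0;-1.8 -1.8 -0.5 0 0 0 0;-1.8 -1.8 -0.5 0 0 0 0;-1.8 -1.8 -0.5 0 0 0 0")

```text
clock: 20.5
eef_pos: [597.7, 178.4, 69.2]
orientation: [-1.729, 0.94, 1.879]
force: [2.2, 4.0, 0.5]
width: -0.001
```

```bash
python3 plan.py a 529.6 112 -0.012 0; python3 c.py w7 lid_grip=88
```

```text
now r 95.1 tang -0.1 z 69.2 force r 4.3 z 0.5 turn [-0.001  0.002  0.   ] inward unit [-0.716 -0.699]
0.0 r 97.7 z 69.3 delta [1.8 1.9 0.1]
tcp [597.73 178.39  69.21] toolz yaw 134.29375407284058 toolx [-0.14 -0.14 -0.98] f [2.16 4.01 0.51]
lid_grip 0.86 [256.  24.] [524.72 108.12  88.  ]
```

Call:
drive_tool(increments="-0.3 -0.3 0 0 0 0 0;-0.6 -0.6 -0.1 0 0 0 0;-0.9 -0.9 -0.2 0 0 0 0;-1.2 -1.2 -0.3 0 0 0 0;-1.5 -1.5 -0.3 0 0 0 0;-1.5 -1.5 -0.3 0 0 0 0;-1.5 -1.5 -0.3 0 0 0 0;-1.5 -1.5 -0.3 0 0 0 0;-1.5 -1.5 -0.3 0 0 0 0;-1.5 -1.5 -0.3 0 0 0 0")

```text
clock: 21.85
eef_pos: [596.1, 176.6, 68.9]
orientation: [-1.729, 0.941, 1.879]
force: [1.0, 1.8, -1.1]
width: 0.002
```

```bash
python3 plan.py a 529.6 112 -0.012 0; python3 c.py w8 lid_grip=88
```

```text
now r 92.7 tang -0.3 z 68.9 force r 2.0 z -1.1 turn [-0.     0.001  0.   ] inward unit [-0.716 -0.699]
0.0 r 97.7 z 69.3 delta [3.4 3.7 0.4]
tcp [596.12 176.58  68.9 ] toolz yaw 134.2910866907325 toolx [-0.14 -0.14 -0.98] f [ 1.    1.85 -1.11]
lid_grip 0.97 [251.9  29.3] [525.48 106.65  88.  ]
```

Call:
drive_tool(increments="-0.3 -0.3 0 0 0 0 0;-0.6 -0.6 0 0 0 0 0;-0.9 -0.9 0 0 0 0 0;-1.2 -1.2 0 0 0 0 0;-1.2 -1.2 0 0 0 0 0;-1.2 -1.2 0 0 0 0 0;-1.2 -1.2 0 0 0 0 0;-1.2 -1.2 0 0 0 0 0;-1.2 -1.2 0 0 0 0 0;-1.2 -1.2 0 0 0 0 0")

```text
clock: 23.2
eef_pos: [594.9, 175.4, 69.0]
orientation: [-1.729, 0.941, 1.879]
force: [-0.2, 0.0, -0.3]
width: -0.002
```

```bash
python3 plan.py a 529.6 112 -0.012 0; python3 c.py w9 lid_grip=88
```

```text
now r 91.0 tang -0.3 z 69.0 force r -0.1 z -0.3 turn [-0.     0.002  0.   ] inward unit [-0.716 -0.699]
0.0 r 97.7 z 69.3 delta [4.6 4.9 0.4]
tcp [594.93 175.36  68.96] toolz yaw 134.29226165799355 toolx [-0.14 -0.14 -0.98] f [-0.17  0.02 -0.27]
lid_grip 0.58 [256.    34.21] [524.52 107.63  88.  ]
```

View pics/w9.png

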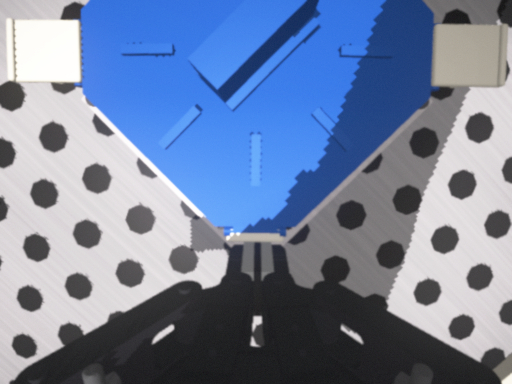

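Clip a's flap edge is now thin and vertical (rows 233-243), and the force rose to 4.3 N and then fell to 0, so it has snapped. Next is the opposite clip, c.

Call:
drive_tool(increments="4 4 0 0 0 0 0;8 8 0 0 0 0 0;11 11 10 0 0 0 0;11 11 35 0 0 0 0;11 11 65 0 0 0 0;0 0 85 0 0 0 0;-25 -25 90 0 0 0 0;-50 -50 90 0 0 0 0;-70 -70 90 0 0 0 0;-70 -70 90 0 0 0 0")

```text
clock: 24.55
eef_pos: [524.0, 103.5, 159.9]
orientation: [-1.728, 0.944, 1.878]
force: [0.5, 0.2, 0.6]
width: -0.003
```

```bash
python3 c.py wa lid_grip=88; python3 g.py wa; python3 plan.py c 525 107.5 -0.012 1.8,1.5,1.2,.9,.6
```

```text
tcp [523.97 103.48 159.91] toolz yaw 134.1691459702149 toolx [-0.14 -0.14 -0.98] f [0.47 0.19 0.62]
lid_grip 0.63 [256.2  239.19] [525.52 105.61  88.  ]
[  159   131   202   159 20887]
64 (array([524.17, 107.77,  -0.03]), np.float64(0.06230796501040459))
68 (array([524.37, 108.02,  -0.03]), np.float64(0.07271142303943634))
72 (array([524.94, 108.18,  -0.03]), np.float64(0.09338422119617462))
now r 0.4 tang 1.6 z 159.6 force r 0.2 z -0.9 turn [ 0.278 -0.283  0.001] inward unit [0.716 0.699]
1.8 r 110.4 z 95.3 delta [-79.8 -75.6 -64.3]
1.5 r 112.0 z 90.0 delta [-81.  -76.8 -69.6]
1.2 r 112.0 z 84.5 delta [-80.9 -76.7 -75.1]
0.9 r 110.3 z 79.3 delta [-79.8 -75.6 -80.4]
0.6 r 107.2 z 74.7 delta [-77.5 -73.4 -84.9]
```

Call:
drive_tool(increments="-20 -19 0 0.07 -0.07 0 0;-42 -40 0 0.14 -0.14 0 0;-64 -60 0 0.21 -0.21 0 0;-80 -76 -5 0.278 -0.283 0 0;-81 -77 -25 0.278 -0.283 0 0;-81 -77 -45 0.278 -0.283 0 0;-81 -77 -58 0.278 -0.283 0 0;-81 -77 -64 0.278 -0.283 0 0;-81 -77 -64 0.278 -0.283 0 0;-81 -77 -64 0.278 -0.283 0 0")

```text
clock: 25.9
eef_pos: [445.6, 29.4, 96.0]
orientation: [-1.76, 0.542, 1.617]
force: [0.5, 0.1, 0.5]
width: -0.004
```

```bash
python3 plan.py c 524.6 107.7 -0.015 1.5,1.2,1,.8,.6,.5,.4,.3,.2,0
```

```text
now r 111.2 tang 1.2 z 96.0 force r -0.4 z 0.5 turn [-0.     0.001 -0.002] inward unit [0.718 0.696]
1.5 r 112.0 z 90.0 delta [-1.4  0.3 -5.9]
1.2 r 112.0 z 84.5 delta [ -1.4   0.3 -11.4]
1.0 r 111.1 z 81.0 delta [ -0.7   1.  -15. ]
0.8 r 109.4 z 77.6 delta [  0.4   2.1 -18.3]
0.6 r 107.2 z 74.7 delta [  2.    3.6 -21.2]
0.5 r 105.9 z 73.4 delta [  3.    4.6 -22.5]
0.4 r 104.4 z 72.3 delta [  4.    5.6 -23.7]
0.3 r 102.9 z 71.3 delta [  5.1   6.7 -24.7]
0.2 r 101.2 z 70.5 delta [  6.3   7.8 -25.5]
0.0 r 97.7 z 69.3 delta [  8.8  10.2 -26.7]
```

Call:
drive_tool(increments="-0.4 1 -4 0 0 0 0;-0.4 1.3 -8 0 0 0 0;-0.4 1.3 -12 0 0 0 0;0.3 2 -15 0 0 0 0;1 2.6 -17 0 0 0 0;1.8 3.4 -19 0 0 0 0;3 4.6 -21.2 0 0 0 0;4 5.6 -22.5 0 0 0 0;5 6.6 -23.7 0 0 0 0;5 6.6 -23.7 0 0 0 0")

```text
clock: 27.15
eef_pos: [450.5, 36.2, 72.1]
orientation: [-1.76, 0.542, 1.617]
force: [0.2, -0.4, 0.7]
width: 0.001
```

```bash
python3 plan.py c 524.6 107.7 -0.015 .3,.2,0; python3 c.py wb lid_grip=88; python3 g.py wb|tail -2
```

```text
now r 103.0 tang -0.3 z 72.1 force r 0.1 z 0.7 turn [-0.     0.    -0.002] inward unit [0.718 0.696]
0.3 r 102.9 z 71.3 delta [ 0.3 -0.1 -0.8]
0.2 r 101.2 z 70.5 delta [ 1.4  1.  -1.7]
0.0 r 97.7 z 69.3 delta [ 3.9  3.5 -2.8]
tcp [450.51  36.15  72.14] toolz yaw 134.2769765295891 toolx [ 0.14  0.14 -0.98] f [ 0.21 -0.36  0.69]
68 (array([531.56, 120.34,  -0.05]), np.float64(0.0))
72 (array([528.84, 116.06,  -0.07]), np.float64(0.0))
```

Call:
drive_tool(increments="0.5 0.5 -0.4 0 0 0 0;1 1 -0.8 0 0 0 0;1.5 1.5 -1.2 0 0 0 0;2 2 -1.6 0 0 0 0;2.5 2.5 -1.9 0 0 0 0;3 3 -2.2 0 0 0 0;3.5 3.5 -2.5 0 0 0 0;3.8 3.8 -2.6 0 0 0 0;3.8 3.8 -2.6 0 0 0 0;3.8 3.8 -2.6 0 0 0 0")

```text
clock: 28.5
eef_pos: [454.4, 40.0, 69.6]
orientation: [-1.76, 0.542, 1.617]
force: [-0.2, -0.1, 0.6]
width: -0.002
```

Call:
drive_tool(increments="0.3 0.3 0 0 0 0 0;0.6 0.6 0 0 0 0 0;0.9 0.9 -0.1 0 0 0 0;1.2 1.2 -0.1 0 0 0 0;1.5 1.5 -0.2 0 0 0 0;1.5 1.5 -0.2 0 0 0 0;1.5 1.5 -0.2 0 0 0 0;1.5 1.5 -0.2 0 0 0 0;1.5 1.5 -0.2 0 0 0 0;1.5 1.5 -0.2 0 0 0 0")

```text
clock: 29.75
eef_pos: [455.9, 41.5, 69.4]
orientation: [-1.76, 0.542, 1.617]
force: [-0.8, -0.1, 1.2]
width: 0.003
```

```bash
python3 plan.py c 524.6 107.7 -0.015 .2,0
python3 - <<'E'
from h import *
np.set_printoptions(precision=1,suppress=True)
imaging.capture("top");P=imaging.camera_params("top")
for r in finder.tip_of("top","lid_grip"):print(r["conf"],at_z(P,px(r["location"]),88))
E
```

```text
now r 95.4 tang -0.3 z 69.4 force r 0.6 z 1.2 turn [-0.     0.    -0.002] inward unit [0.718 0.696]
0.2 r 101.2 z 70.5 delta [-3.9 -4.3  1. ]
0.0 r 97.7 z 69.3 delta [-1.4 -1.8 -0.1]
0.82 [ 773.4 -183.4   88. ]
0.63 [ 331.5 -118.3   88. ]
0.59 [529.2 114.6  88. ]
```

Call:
drive_tool(increments="0.4 0.4 0 0 0 0 0;0.8 0.8 0 0 0 0 0;1.2 1.2 0 0 0 0 0;1.6 1.6 -0.1 0 0 0 0;2 2 -0.2 0 0 0 0;2.2 2.2 -0.2 0 0 0 0;2.2 2.2 -0.2 0 0 0 0;2.2 2.2 -0.2 0 0 0 0;2.2 2.2 -0.2 0 0 0 0;2.2 2.2 -0.2 0 0 0 0")

```text
clock: 31.1
eef_pos: [458.0, 43.6, 69.2]
orientation: [-1.76, 0.542, 1.617]
force: [-2.2, -2.0, 0.1]
width: 0.004
```

```bash
cat > t.py <<'E'
from h import *
np.set_printoptions(precision=1,suppress=True)
im=imaging.capture("top");cv2.imwrite("pics/topt.png",im);P=imaging.camera_params("top")
for r in finder.tip_of("top","lid_grip"):
    X=at_z(P,px(r["location"]),88)
    if abs(X[0]-528)<40 and abs(X[1]-112)<40: print("top lid",r["conf"],X)
E
python3 plan.py c 524.6 107.7 -0.015 .2,0;python3 t.py
```

```text
now r 92.5 tang -0.4 z 69.2 force r 3.0 z 0.1 turn [-0.     0.    -0.002] inward unit [0.718 0.696]
0.2 r 101.2 z 70.5 delta [-6.  -6.4  1.3]
0.0 r 97.7 z 69.3 delta [-3.5 -3.9  0.1]
top lid 0.98 [525.1 117.3  88. ]
```

Call:
drive_tool(increments="0.4 0.4 0 0 0 0 0;0.8 0.8 0 0 0 0 0;1.2 1.2 0 0 0 0 0;1.5 1.5 0 0 0 0 0;1.8 1.8 0 0 0 0 0;2 2 0 0 0 0 0;2 2 0 0 0 0 0;2 2 0 0 0 0 0;2 2 0 0 0 0 0;2 2 0 0 0 0 0")

```text
clock: 32.45
eef_pos: [459.9, 45.7, 69.2]
orientation: [-1.76, 0.542, 1.617]
force: [-3.5, -2.1, -1.1]
width: -0.002
```

```bash
python3 plan.py c 524.6 107.7 -0.015 0;python3 t.py
```

```text
now r 89.6 tang -0.5 z 69.2 force r 4.0 z -1.1 turn [-0.     0.    -0.002] inward unit [0.718 0.696]
0.0 r 97.7 z 69.3 delta [-5.5 -6.   0.1]
top lid 0.89 [529.2 112.2  88. ]
```

Call:
drive_tool(increments="0.3 0.3 0 0 0 0 0;0.6 0.6 0 0 0 0 0;0.9 0.9 0 0 0 0 0;1.2 1.2 0 0 0 0 0;1.5 1.5 0 0 0 0 0;1.7 1.7 0 0 0 0 0;1.7 1.7 0 0 0 0 0;1.7 1.7 0 0 0 0 0;1.7 1.7 0 0 0 0 0;1.7 1.7 0 0 0 0 0")

```text
clock: 33.8
eef_pos: [461.5, 47.2, 69.1]
orientation: [-1.76, 0.543, 1.617]
force: [-3.1, -2.9, -1.4]
width: 0.001
```

```bash
python3 plan.py c 524.6 107.7 -0.015 0;python3 t.py
```

```text
now r 87.4 tang -0.5 z 69.1 force r 4.2 z -1.4 turn [-0.    -0.    -0.002] inward unit [0.718 0.696]
0.0 r 97.7 z 69.3 delta [-7.  -7.6  0.2]
top lid 0.96 [539.6 117.6  88. ]
```

Call:
drive_tool(increments="0.3 0.3 0 0 0 0 0;0.6 0.6 0 0 0 0 0;0.9 0.9 0 0 0 0 0;1.2 1.2 0 0 0 0 0;1.4 1.4 0 0 0 0 0;1.4 1.4 0 0 0 0 0;1.4 1.4 0 0 0 0 0;1.4 1.4 0 0 0 0 0;1.4 1.4 0 0 0 0 0;1.4 1.4 0 0 0 0 0")

```text
clock: 35.15
eef_pos: [462.8, 48.5, 69.0]
orientation: [-1.76, 0.543, 1.617]
force: [-4.2, -3.5, -2.9]
width: -0.0
```

```bash
python3 plan.py c 524.6 107.7 -0.015 0;python3 t.py
```

```text
now r 85.6 tang -0.6 z 69.0 force r 5.5 z -2.9 turn [-0.    -0.    -0.002] inward unit [0.718 0.696]
0.0 r 97.7 z 69.3 delta [-8.3 -8.9  0.3]
top lid 0.64 [535.9 120.2  88. ]
```

Call:
drive_tool(increments="0.1 0.1 -0.4 0 0 0 0;0.3 0.3 -0.8 0 0 0 0;0.6 0.6 -1 0 0 0 0;0.9 0.9 -1.2 0 0 0 0;1.2 1.2 -1.4 0 0 0 0;1.4 1.4 -1.4 0 0 0 0;1.4 1.4 -1.4 0 0 0 0;1.4 1.4 -1.4 0 0 0 0;1.4 1.4 -1.4 0 0 0 0;1.4 1.4 -1.4 0 0 0 0")

```text
clock: 36.5
eef_pos: [464.3, 50.0, 67.7]
orientation: [-1.76, 0.543, 1.617]
force: [-3.5, -2.7, -0.2]
width: 0.002
```

```bash
python3 plan.py c 524.6 107.7 -0.015 0;python3 t.py
```

```text
now r 83.5 tang -0.6 z 67.7 force r 4.4 z -0.2 turn [-0.    -0.    -0.002] inward unit [0.718 0.696]
0.0 r 97.7 z 69.3 delta [ -9.8 -10.3   1.7]
top lid 0.65 [533.3 114.8  88. ]
```

```bash
python3 c.py wc; python3 -c "
import cv2,numpy as np
a=cv2.imread('pics/wc.png');b=cv2.imread('pics/topt.png')[150:250,180:290]
b=cv2.resize(b,(420,384),interpolation=cv2.INTER_CUBIC);a=cv2.resize(a,(380,384)) if 0 else a[:, 66:446]
cv2.imwrite('pics/v11.png',np.hstack([a,b]))"
```

```text
tcp [464.19  49.95  67.63] toolz yaw 134.26692282833247 toolx [ 0.14  0.14 -0.98] f [-3.62 -3.35  0.31]
```

View pics/v11.png

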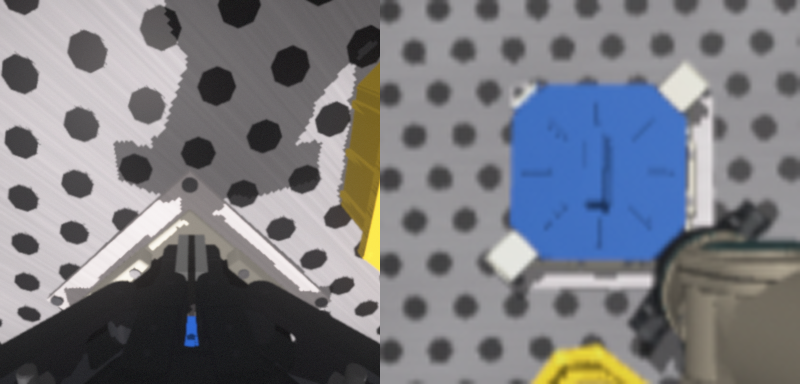

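The wrist view (left) shows the fingertip at the nest's near corner. The top view (right) shows clip a snapped at (522,95), b at (512,255) and d at (685,85) still open, and the lid shifted to +x +y.

```bash
cat > u.py <<'E'
from fit import *
import sys
np.set_printoptions(precision=2,suppress=True)
P=imaging.camera_params("top")
def f(im,p0,z,cut):
    hsv=cv2.cvtColor(im,cv2.COLOR_BGR2HSV)
    b=((hsv[...,0]>100)&(hsv[...,0]<130)&(hsv[...,1]>120)).astype(np.uint8);b=cv2.morphologyEx(b,cv2.MORPH_CLOSE,np.ones((5,5)))
    n,l,st,ce=cv2.connectedComponentsWithStats(b);u=proj(P,[p0[0],p0[1],z])[0].astype(int);i=l[u[1],u[0]]
    ig=np.zeros((384,512),bool)
    if cut: ig[int(u[1])+8:,int(u[0])+10:]=1
    return fit(P,l==i,p0,[(66,77,z-6,z)],ig)
print("start bench",f(cv2.imread("pics/top0.png"),[531,-133,-.3],12,0))
print("now",f(imaging.capture("top"),[530,113,0],68,int(sys.argv[1])))
E
python3 u.py 1; python3 -c "
from workcell import monitor;s=monitor.get_state();print(s['force'],s['moment'],s['clock'])"
```

```text
start bench (array([ 531.16, -133.55,   -0.3 ]), np.float64(0.05321042239665985))
now (array([534.66, 118.52,  -0.03]), np.float64(0.03738713264465332))
[-3.85224261 -2.9722123   0.19314956] [-0.83584076  0.78472258 -0.0341473 ] 36.7
```

Call:
drive_tool(increments="0.2 0.2 0 0 0 0 0;0.4 0.4 0 0 0 0 0;0.6 0.6 0 0 0 0 0;0.8 0.8 0 0 0 0 0;1 1 0 0 0 0 0;1.2 1.2 0 0 0 0 0;1.2 1.2 0 0 0 0 0;1.2 1.2 0 0 0 0 0;1.2 1.2 0 0 0 0 0;1.2 1.2 0 0 0 0 0")

```text
clock: 37.95
eef_pos: [464.4, 50.1, 67.4]
orientation: [-1.76, 0.546, 1.618]
force: [-5.4, -5.2, 2.6]
width: 0.0
```

```bash
python3 u.py 1|tail -1;python3 plan.py c 534.7 118.5 -0.02 0
```

```text
now (array([534.88, 118.81,  -0.02]), np.float64(0.03656390681862831))
now r 98.1 tang 0.6 z 67.4 force r 8.4 z 2.4 turn [ 0.002 -0.002 -0.006] inward unit [0.721 0.693]
0.0 r 97.7 z 69.3 delta [-0.1  0.7  1.9]
```

Call:
drive_tool(increments="0.4 0.4 0 0 0 0 0;0.8 0.8 0 0 0 0 0;1.2 1.2 0 0 0 0 0;1.6 1.6 0 0 0 0 0;1.8 1.8 0 0 0 0 0;2 2 0 0 0 0 0;2 2 0 0 0 0 0;2 2 0 0 0 0 0;2 2 0 0 0 0 0;2 2 0 0 0 0 0")

```text
clock: 39.25
eef_pos: [464.5, 50.2, 67.0]
orientation: [-1.76, 0.552, 1.62]
force: [-8.1, -7.9, 6.9]
width: -0.002
```

```bash
python3 u.py 1|tail -1;python3 plan.py c 534.8 118.7 -0.02 0
```

```text
now (array([534.31, 118.54,  -0.03]), np.float64(0.03424464538693428))
now r 98.2 tang 0.7 z 67.1 force r 10.3 z 5.4 turn [ 0.005 -0.005 -0.005] inward unit [0.721 0.693]
0.0 r 97.7 z 69.3 delta [-0.2  0.8  2.3]
```

Call:
drive_tool(increments="-3 -3 0 0 0 0 0;-8 -8 0 0 0 0 0;-11 -11 10 0 0 0 0;-11 -11 30 0 0 0 0;-11 -11 60 0 0 0 0;-11 0 85 0 0 0 0;-11 40 90 0 0 0 0;-11 80 90 0 0 0 0;-11 110 90 0 0 0 0;-11 110 90 0 0 0 0")

```text
clock: 40.55
eef_pos: [454.0, 163.8, 158.0]
orientation: [-1.762, 0.543, 1.621]
force: [0.3, -1.1, 1.1]
width: 0.002
```

```bash
cat > v.py <<'E'
from fit import *
import sys
np.set_printoptions(precision=2,suppress=True)
im=imaging.capture("top");P=imaging.camera_params("top");cv2.imwrite("pics/topv.png",im)
hsv=cv2.cvtColor(im,cv2.COLOR_BGR2HSV)
b=((hsv[...,0]>100)&(hsv[...,0]<130)&(hsv[...,1]>120)).astype(np.uint8);b=cv2.morphologyEx(b,cv2.MORPH_CLOSE,np.ones((5,5)))
n,l,st,ce=cv2.connectedComponentsWithStats(b);u=proj(P,[530,112,68])[0].astype(int);i=l[u[1],u[0]]
p,c=fit(P,l==i,[530,113,0],[(66,77,62,68)]);print("lid",st[i],p,c)
for k,a in zip("abcd",(45,135,225,315)):
    A=p[2]+np.radians(a);d=np.array([np.cos(A),np.sin(A)]);t=np.array([-d[1],d[0]])
    pr=[]
    for r in range(72,112,3):
        q=[proj(P,[*(p[:2]+r*d+s*t),66])[0] for s in(-6,0,6)]
        pr.append(int(np.mean([im[int(round(v)),int(round(uu))].astype(int).min() for uu,v in q])))
    print(k,"min-channel r72..108:",pr)
E
python3 v.py; python3 plan.py b 534.5 118.5 -0.02 1.5
```

```text
lid [ 214  172   46   46 1809] [534.88 118.26  -0.04] 0.09991708397865295
a min-channel r72..108: [63, 86, 145, 181, 155, 135, 149, 143, 140, 140, 140, 138, 139, 136]
b min-channel r72..108: [51, 77, 80, 90, 66, 60, 48, 60, 69, 89, 92, 101, 103, 106]
c min-channel r72..108: [65, 65, 110, 164, 134, 107, 114, 174, 189, 192, 206, 207, 195, 181]
d min-channel r72..108: [72, 111, 208, 211, 211, 211, 212, 212, 213, 213, 199, 174, 155, 144]
now r 87.0 tang 28.4 z 157.4 force r -0.0 z -0.7 turn [ 0.001 -0.006 -1.578] inward unit [ 0.693 -0.721]
1.5 r 112.0 z 90.0 delta [  3.1  37.7 -67.4]
```

Clip c's corner reads like clip a's and unlike the open clip d, so it has snapped. I'll turn for clip b.

Call:
drive_tool(increments="0 5 0 0 0 -0.18 0;1 10 0 0 0 -0.36 0;1 15 0 0 0 -0.54 0;2 20 0 0 0 -0.72 0;2 25 0 0 0 -0.9 0;3 30 -10 0 0 -1.08 0;3 34 -25 0 0 -1.26 0;3 38 -40 0 0 -1.44 0;3 38 -55 0 0 -1.578 0;3 38 -62 0 0 -1.578 0")

```text
clock: 41.85
eef_pos: [457.0, 199.1, 94.7]
orientation: [-0.735, 1.41, 0.448]
force: [-0.5, 1.6, 1.5]
width: -0.002
```

```bash
python3 plan.py b 534.7 118.4 -0.02 1.5,1.2,1,.8,.6,.5,.4,.3,.2,.1; python3 -c "
from workcell import monitor;print(monitor.get_state()['joint_pos'])"
```

```text
now r 112.0 tang 0.1 z 94.7 force r 1.5 z 1.5 turn [-0.003 -0.005 -0.001] inward unit [ 0.693 -0.721]
1.5 r 112.0 z 90.0 delta [ 0.1  0.  -4.6]
1.2 r 112.0 z 84.5 delta [  0.1   0.  -10.2]
1.0 r 111.1 z 81.0 delta [  0.7  -0.6 -13.7]
0.8 r 109.4 z 77.6 delta [  1.8  -1.8 -17. ]
0.6 r 107.2 z 74.7 delta [  3.4  -3.4 -20. ]
0.5 r 105.9 z 73.4 delta [  4.3  -4.4 -21.2]
0.4 r 104.4 z 72.3 delta [  5.3  -5.4 -22.4]
0.3 r 102.9 z 71.3 delta [  6.4  -6.5 -23.4]
0.2 r 101.2 z 70.5 delta [  7.5  -7.7 -24.2]
0.1 r 99.5 z 69.8 delta [  8.7  -8.9 -24.9]
[-0.48148983  0.67827182 -0.16266092  2.11525188  0.75983756  0.43426606
 -0.54738112]
```

Call:
drive_tool(increments="0.5 -0.5 -5 0 0 0 0;0.7 -0.7 -10.2 0 0 0 0;1.4 -1.2 -13.7 0 0 0 0;2.5 -2.5 -17 0 0 0 0;4 -4 -20 0 0 0 0;5 -5 -21.2 0 0 0 0;6 -6 -22.4 0 0 0 0;7 -7 -23.4 0 0 0 0;8 -8 -24.2 0 0 0 0;8 -8 -24.2 0 0 0 0")

```text
clock: 43.1
eef_pos: [464.6, 190.9, 70.4]
orientation: [-0.735, 1.411, 0.448]
force: [-2.4, 0.0, -0.2]
width: 0.001
```

```bash
python3 plan.py b 534.7 118.4 -0.02 .1; python3 v.py|head -1
```

```text
now r 100.8 tang 0.3 z 70.4 force r 1.7 z -0.2 turn [-0.003 -0.006 -0.001] inward unit [ 0.693 -0.721]
0.1 r 99.5 z 69.8 delta [ 1.1 -0.8 -0.6]
lid [ 215  172   46   46 1924] [534.41 116.5   -0.03] 0.03193217143416405
```

Call:
drive_tool(increments="0.1 -0.8 0 0 0 0 0;0.2 -1.6 -0.1 0 0 0 0;0.3 -2.4 -0.2 0 0 0 0;0.4 -3.2 -0.3 0 0 0 0;0.5 -4 -0.4 0 0 0 0;0.6 -4.8 -0.5 0 0 0 0;0.7 -5.6 -0.6 0 0 0 0;0.8 -6 -0.6 0 0 0 0;0.8 -6 -0.6 0 0 0 0;0.8 -6 -0.6 0 0 0 0")

```text
clock: 44.4
eef_pos: [465.6, 185.0, 69.8]
orientation: [-0.735, 1.41, 0.448]
force: [-2.9, -0.3, 0.6]
width: 0.001
```

```bash
python3 v.py|head -1; python3 plan.py b 534.4 112 -0.02 .1
```

```text
lid [ 217  172   46   46 1898] [534.24 110.12  -0.03] 0.047846417874097824
now r 100.3 tang -1.0 z 69.8 force r 2.4 z 0.2 turn [-0.003 -0.005 -0.001] inward unit [ 0.693 -0.721]
0.1 r 99.5 z 69.8 delta [-0.2 -1.2 -0. ]
```

Call:
drive_tool(increments="0.2 -0.6 0 0 0 0 0;0.4 -1.2 -0.1 0 0 0 0;0.6 -1.8 -0.2 0 0 0 0;0.8 -2.4 -0.2 0 0 0 0;1 -3 -0.3 0 0 0 0;1.2 -3.5 -0.4 0 0 0 0;1.4 -4 -0.4 0 0 0 0;1.4 -4 -0.4 0 0 0 0;1.4 -4 -0.4 0 0 0 0;1.4 -4 -0.4 0 0 0 0")

```text
clock: 45.7
eef_pos: [467.1, 181.0, 69.4]
orientation: [-0.735, 1.41, 0.448]
force: [-3.5, 2.7, -1.4]
width: 0.001
```

```bash
python3 v.py; python3 plan.py b 534.4 108 -0.02 .1
```

```text
lid [ 218  172   45   46 1905] [536.62 108.3   -0.01] 0.04471784830093384
a min-channel r72..108: [66, 100, 167, 202, 189, 145, 148, 128, 141, 142, 142, 142, 132, 123]
b min-channel r72..108: [63, 74, 93, 171, 163, 96, 86, 61, 38, 27, 26, 27, 29, 34]
c min-channel r72..108: [66, 65, 91, 165, 144, 113, 125, 169, 177, 190, 188, 178, 155, 133]
d min-channel r72..108: [91, 187, 212, 213, 214, 214, 214, 215, 215, 209, 193, 169, 148, 145]
now r 99.3 tang -2.0 z 69.4 force r 4.1 z -2.6 turn [-0.003 -0.005 -0.001] inward unit [ 0.693 -0.721]
0.1 r 99.5 z 69.8 delta [-1.6 -1.2  0.4]
```

Call:
drive_tool(increments="0.3 -0.3 -0.2 0 0 0 0;0.6 -0.6 -0.4 0 0 0 0;0.9 -0.9 -0.6 0 0 0 0;1.2 -1.2 -0.7 0 0 0 0;1.5 -1.5 -0.8 0 0 0 0;1.6 -1.6 -0.8 0 0 0 0;1.6 -1.6 -0.8 0 0 0 0;1.6 -1.6 -0.8 0 0 0 0;1.6 -1.6 -0.8 0 0 0 0;1.6 -1.6 -0.8 0 0 0 0")

```text
clock: 47.0
eef_pos: [468.6, 179.5, 68.6]
orientation: [-0.735, 1.41, 0.448]
force: [-3.4, 3.1, 1.5]
width: -0.001
```

```bash
python3 v.py; python3 plan.py b 535.5 108 -0.02 .1
```

```text
lid [ 218  172   45   46 1906] [534.49 109.47  -0.02] 0.04312041029334068
a min-channel r72..108: [64, 86, 149, 199, 189, 175, 136, 131, 143, 144, 142, 142, 141, 133]
b min-channel r72..108: [63, 78, 146, 173, 125, 71, 42, 27, 27, 26, 29, 32, 35, 34]
c min-channel r72..108: [65, 69, 104, 163, 132, 109, 112, 148, 184, 184, 199, 170, 130, 134]
d min-channel r72..108: [68, 154, 190, 213, 213, 214, 214, 214, 214, 214, 207, 182, 155, 146]
now r 97.9 tang -1.3 z 68.6 force r 3.6 z 0.7 turn [-0.003 -0.005 -0.001] inward unit [ 0.693 -0.721]
0.1 r 99.5 z 69.8 delta [-2.1  0.2  1.2]
```

Call:
drive_tool(increments="0.3 -0.3 0 0 0 0 0;0.6 -0.6 0 0 0 0 0;0.9 -0.9 -0.1 0 0 0 0;1.2 -1.2 -0.2 0 0 0 0;1.5 -1.5 -0.2 0 0 0 0;1.5 -1.5 -0.2 0 0 0 0;1.5 -1.5 -0.2 0 0 0 0;1.5 -1.5 -0.2 0 0 0 0;1.5 -1.5 -0.2 0 0 0 0;1.5 -1.5 -0.2 0 0 0 0")

```text
clock: 48.3
eef_pos: [469.0, 179.5, 68.4]
orientation: [-0.734, 1.41, 0.451]
force: [-7.3, 5.0, 3.4]
width: -0.002
```

```bash
python3 v.py|grep -E "lid|b min"; python3 plan.py b 535.5 108 -0.02 .1
```

```text
lid [ 218  172   45   46 1900] [534.86 110.12  -0.02] 0.045855261385440826
b min-channel r72..108: [63, 100, 172, 177, 113, 69, 41, 31, 27, 27, 29, 33, 37, 36]
now r 97.6 tang -1.6 z 68.4 force r 9.4 z 4.5 turn [-0.005 -0.006 -0.003] inward unit [ 0.693 -0.721]
0.1 r 99.5 z 69.8 delta [-2.5  0.3  1.4]
```

Call:
drive_tool(increments="0.5 -0.5 0 0 0 0 0;1 -1 0 0 0 0 0;1.5 -1.5 0 0 0 0 0;1.8 -1.8 0 0 0 0 0;2 -2 0 0 0 0 0;2 -2 0 0 0 0 0;2 -2 0 0 0 0 0;2 -2 0 0 0 0 0;0 0 0 0 0 0 0;-6 6 2 0 0 0 0")

```text
clock: 49.6
eef_pos: [464.0, 184.0, 70.6]
orientation: [-0.735, 1.41, 0.447]
force: [-0.0, -0.8, 0.4]
width: 0.001
```

```bash
python3 v.py; python3 plan.py d 535 109.5 -0.02 1.5
```

```text
lid [ 218  172   45   45 1903] [535.76 108.82  -0.01] 0.045060429722070694
a min-channel r72..108: [65, 89, 169, 202, 190, 145, 137, 129, 143, 142, 142, 142, 132, 134]
b min-channel r72..108: [63, 73, 148, 172, 162, 167, 120, 100, 63, 46, 27, 27, 26, 28]
c min-channel r72..108: [66, 66, 104, 160, 134, 113, 126, 151, 171, 174, 186, 165, 136, 136]
d min-channel r72..108: [73, 139, 199, 212, 213, 214, 213, 214, 215, 212, 188, 178, 150, 145]
now r -104.9 tang 0.9 z 70.7 force r -0.7 z -0.2 turn [ 0.284  0.272 -0.003] inward unit [-0.693  0.721]
1.5 r 112.0 z 90.0 delta [ 149.6 -157.    19.3]
```

Call:
drive_tool(increments="-6 6 5 0 0 0 0;-6 6 35 0 0 0 0;-6 6 70 0 0 0 0;15 -16 82 0 0 0 0;50 -52 85 0.05 0.05 0 0;85 -88 85 0.12 0.11 0 0;120 -124 80 0.2 0.19 0 0;149 -156 65 0.284 0.272 0 0;149 -157 40 0.284 0.272 0 0;149 -157 24 0.284 0.272 0 0")

```text
clock: 50.9
eef_pos: [611.6, 27.5, 93.5]
orientation: [-0.453, 1.558, 0.754]
force: [0.6, -1.0, 1.6]
width: -0.001
```

```bash
python3 v.py; python3 plan.py d 535.3 108.8 -0.02 1.5,1.2,1,.8,.6,.5,.4,.3,.2,.1
```

```text
lid [ 218  172   45   46 1925] [534.27 110.15  -0.03] 0.03275974094867706
a min-channel r72..108: [67, 111, 161, 212, 199, 168, 141, 136, 148, 150, 147, 147, 136, 138]
b min-channel r72..108: [64, 87, 150, 186, 163, 200, 206, 204, 200, 185, 160, 148, 135, 132]
c min-channel r72..108: [67, 72, 135, 182, 151, 116, 142, 191, 197, 210, 204, 161, 148, 134]
d min-channel r72..108: [74, 115, 191, 201, 184, 134, 125, 114, 108, 87, 77, 55, 41, 34]
now r 109.8 tang -1.4 z 92.2 force r 0.1 z -0.8 turn [-0.    -0.003 -0.003] inward unit [-0.693  0.721]
1.5 r 112.0 z 90.0 delta [ 2.5 -0.6 -2.1]
1.2 r 112.0 z 84.5 delta [ 2.5 -0.6 -7.6]
1.0 r 111.1 z 81.0 delta [  1.8   0.1 -11.2]
0.8 r 109.4 z 77.6 delta [  0.7   1.2 -14.5]
0.6 r 107.2 z 74.7 delta [ -0.8   2.8 -17.4]
0.5 r 105.9 z 73.4 delta [ -1.7   3.8 -18.7]
0.4 r 104.4 z 72.3 delta [ -2.7   4.8 -19.9]
0.3 r 102.9 z 71.3 delta [ -3.8   6.  -20.9]
0.2 r 101.2 z 70.5 delta [ -5.    7.1 -21.7]
0.1 r 99.5 z 69.8 delta [ -6.2   8.4 -22.4]
```

Call:
drive_tool(increments="2 0 -3 0 0 0 0;2 0 -7.6 0 0 0 0;1.2 0.7 -11.2 0 0 0 0;0 2 -14.5 0 0 0 0;-1.5 3.5 -17.4 0 0 0 0;-3.4 5.5 -19.9 0 0 0 0;-5.7 7.8 -21.7 0 0 0 0;-7.5 9.6 -22.2 0 0 0 0;-9.3 11.4 -22.4 0 0 0 0;-10 12 -22.4 0 0 0 0")

```text
clock: 52.2
eef_pos: [600.2, 40.7, 69.8]
orientation: [-0.454, 1.56, 0.757]
force: [0.9, -1.8, 0.8]
width: -0.0
```

```bash
python3 v.py|head -1; python3 plan.py d 530 113 -0.02 .1
```

```text
lid [ 215  175   46   45 1919] [527.63 117.24  -0.02] 0.03976680710911751
now r 100.8 tang 0.4 z 69.7 force r 0.7 z 1.0 turn [-0.    -0.004 -0.003] inward unit [-0.693  0.721]
0.1 r 99.5 z 69.8 delta [-1.2  0.6  0.1]
```

Call:
drive_tool(increments="-0.8 0.7 0 0 0 0 0;-1.6 1.4 -0.1 0 0 0 0;-2.4 2.1 -0.2 0 0 0 0;-3.2 2.8 -0.3 0 0 0 0;-4 3.4 -0.4 0 0 0 0;-4.6 3.8 -0.5 0 0 0 0;-5 4.2 -0.6 0 0 0 0;-5 4.2 -0.6 0 0 0 0;-5 4.2 -0.6 0 0 0 0;-5 4.2 -0.6 0 0 0 0")

```text
clock: 53.5
eef_pos: [594.7, 44.9, 69.0]
orientation: [-0.454, 1.561, 0.757]
force: [1.9, -1.9, -2.9]
width: 0.0
```

```bash
python3 v.py; python3 plan.py d 525.5 118 -0.02 .1
```

```text
lid [ 214  176   46   45 1924] [525.79 118.2   -0.03] 0.03667489439249039
a min-channel r72..108: [65, 89, 152, 203, 202, 175, 150, 142, 149, 144, 133, 122, 120, 119]
b min-channel r72..108: [61, 72, 121, 168, 152, 178, 156, 154, 135, 142, 143, 137, 147, 150]
c min-channel r72..108: [67, 78, 137, 184, 125, 111, 131, 166, 203, 194, 196, 149, 136, 118]
d min-channel r72..108: [48, 48, 81, 105, 80, 69, 55, 39, 30, 25, 25, 24, 24, 26]
now r 100.6 tang -0.7 z 69.1 force r 4.5 z -1.8 turn [-0.    -0.004 -0.004] inward unit [-0.693  0.721]
0.1 r 99.5 z 69.8 delta [-0.3  1.2  0.7]
```

Call:
drive_tool(increments="-0.4 0.4 -0.3 0 0 0 0;-0.8 0.8 -0.5 0 0 0 0;-1.2 1.2 -0.7 0 0 0 0;-1.6 1.6 -0.8 0 0 0 0;-2 2 -0.8 0 0 0 0;-2 2 -0.8 0 0 0 0;-2 2 -0.8 0 0 0 0;-2 2 -0.8 0 0 0 0;-2 2 -0.8 0 0 0 0;-2 2 -0.8 0 0 0 0")

```text
clock: 54.8
eef_pos: [593.8, 46.1, 68.6]
orientation: [-0.455, 1.56, 0.755]
force: [3.5, -3.8, -0.6]
width: -0.002
```

```bash
python3 v.py|head -1; python3 plan.py d 525.5 118 -0.02 .1
```

```text
lid [ 214  176   46   45 1926] [525.49 118.63   0.01] 0.04377596080303192
now r 99.1 tang -0.5 z 68.6 force r 5.6 z 0.4 turn [ 0.001 -0.002 -0.003] inward unit [-0.693  0.721]
0.1 r 99.5 z 69.8 delta [0.7 0.1 1.2]
```

Call:
drive_tool(increments="-0.4 0.4 -0.1 0 0 0 0;-0.8 0.8 -0.2 0 0 0 0;-1.2 1.2 -0.3 0 0 0 0;-1.6 1.6 -0.4 0 0 0 0;-2 2 -0.4 0 0 0 0;-2.3 2.3 -0.4 0 0 0 0;-2.3 2.3 -0.4 0 0 0 0;-2.3 2.3 -0.4 0 0 0 0;-2.3 2.3 -0.4 0 0 0 0;-2.3 2.3 -0.4 0 0 0 0")

```text
clock: 56.1
eef_pos: [593.6, 46.5, 68.7]
orientation: [-0.456, 1.557, 0.751]
force: [5.1, -6.8, 1.5]
width: 0.003
```

```bash
python3 v.py|head -1; python3 plan.py d 525.5 118 -0.02 .1
```

```text
lid [ 214  176   46   45 1924] [525.44 118.78   0.01] 0.044731028378009796
now r 98.7 tang -0.4 z 68.7 force r 8.6 z 1.1 turn [ 0.003  0.002 -0.001] inward unit [-0.693  0.721]
0.1 r 99.5 z 69.8 delta [ 0.8 -0.3  1.1]
```

Call:
drive_tool(increments="-0.8 0.8 -0.2 0 0 0 0;-1.6 1.6 -0.4 0 0 0 0;-2.2 2.2 -0.5 0 0 0 0;-2.8 2.8 -0.6 0 0 0 0;-3.2 3.2 -0.6 0 0 0 0;-3.4 3.4 -0.6 0 0 0 0;-3.4 3.4 -0.6 0 0 0 0;-3.4 3.4 -0.6 0 0 0 0;-3.4 3.4 -0.6 0 0 0 0;-3.4 3.4 -0.6 0 0 0 0")

```text
clock: 57.4
eef_pos: [593.3, 46.9, 68.8]
orientation: [-0.459, 1.553, 0.745]
force: [6.4, -8.9, 2.8]
width: -0.001
```

```bash
python3 v.py|head -1; python3 plan.py d 525.5 118 -0.02 .1
```

```text
lid [ 214  176   46   45 1925] [525.34 118.65  -0.01] 0.037662338465452194
now r 98.3 tang -0.4 z 68.9 force r 10.8 z 2.2 turn [0.006 0.008 0.001] inward unit [-0.693  0.721]
0.1 r 99.5 z 69.8 delta [ 1.1 -0.7  0.9]
```

Call:
drive_tool(increments="3 -3 0 0 0 0 0;8 -8 2 0 0 0 0;12 -12 20 0 0 0 0;12 -14 55 0 0 0 0;12 -30 95 0 0 0 0;12 -70 120 0 0 0 0;12 -110 120 0 0 0 0;12 -140 120 0 0 0 0;12 -150 120 0 0 0 0;12 -150 120 0 0 0 0")

```text
clock: 58.7
eef_pos: [605.1, -102.1, 188.7]
orientation: [-0.457, 1.553, 0.746]
force: [0.0, 0.2, 0.2]
width: -0.002
```

```bash
python3 v.py; python3 -c "
from h import *
s=imaging.capture('scene');cv2.imwrite('pics/scenef.png',s)
P=imaging.camera_params('scene');u=proj(P,[525,118,65])[0].astype(int);print(u)
s=s[u[1]-42:u[1]+42,u[0]-42:u[0]+42];t=cv2.imread('pics/topv.png')[155:245,190:280]
cv2.imwrite('pics/v12.png',np.hstack([cv2.resize(i,(400,400),interpolation=cv2.INTER_CUBIC) for i in(s,t)]))"
```

```text
lid [ 214  176   46   45 1924] [525.52 118.65  -0.  ] 0.040670476853847504
a min-channel r72..108: [65, 80, 151, 194, 188, 175, 139, 143, 149, 140, 114, 113, 99, 101]
b min-channel r72..108: [63, 83, 131, 176, 158, 179, 156, 141, 138, 153, 149, 147, 149, 149]
c min-channel r72..108: [67, 76, 152, 166, 135, 111, 135, 163, 186, 196, 199, 165, 110, 122]
d min-channel r72..108: [68, 65, 115, 193, 205, 211, 214, 213, 207, 186, 168, 135, 130, 143]
[278 195]
```

View pics/v12.png

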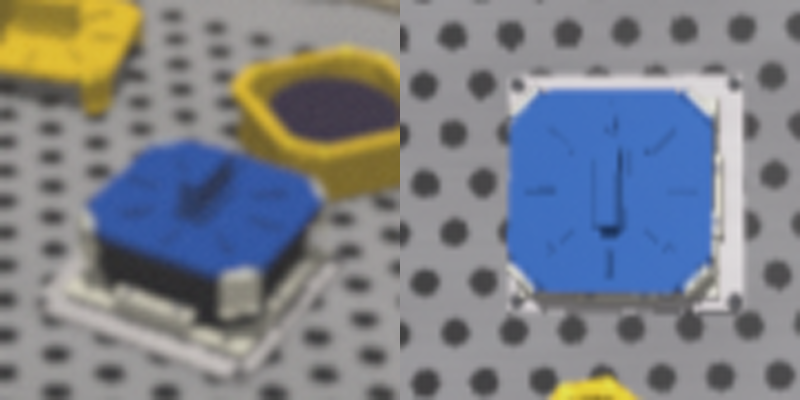

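The last view shows all four clips down: in the scene crop d hangs vertical at (90,230), a at (240,290) and b at (318,235), and in the top crop c is only a thin edge at (518,278). The shipper sits in the nest, about 7 mm off centre (limit 9), and the arm is clear.

```bash
python3 -c "
from workcell import bot,monitor
print(bot.job_done());print(monitor.get_state()['clock'])"
```

```text
the job is handed in; nothing more can be done
None
the job is handed in; nothing more can be done
```

The blue lid is on the black shipper and all four clips look snapped. I pressed them in the order a, c (diagonally opposite), b, d. I handed the job in just after 58.7 s; the interface reports no verdict.

- **Lid:** I set it down while still gripped. It met the rim at the expected height, and I pressed to about 8.5 N before letting go.
- **Clip forces:** The highest force I read while pressing was about 13 N. Readings come only at the end of each move, and clip b's last, slightly harder push had no reading at its peak.
- **Clips a and c:** a snapped clearly: the force rose to 4.3 N and then fell to zero. c ended at a firm stop, and its outline in the top view matched a's.
- **Clips b and d:** I felt no clear force drop on either; both ended at a firm stop. b's brightness reading was ambiguous at first because the nest showed behind it. It read as closed once the plate had shifted. d's top-view reading stayed bright for the same reason, so I judged it from the scene view, where it hangs vertical.
- **Final position:** The shipper stands in the nest with the floating plate pushed to one side. By my estimate it is about 7 mm off the nest centre, against a limit of 9 mm. The arm was clear of everything, and it never went near the bystanders at their height.

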